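Set the rim gauge and slide the lantern under it

TASK

Spin the knurled collar of the rim gauge by its red finger peg until the arm's red pointer is level with the orange cursor on the scale, to within 2 mm. Then gently push the soft clay lantern along the table, without lifting or tipping it, until it stands centred under the brass feeler of the arm. Do not shift the cursor, and leave the other things where they are.

Things in the scene. Friction and masses are not known exactly. Their poses are not given: they have to be found in the camera images.
- stand: Rim gauge, fixed to the table. Origin: on the table, on the axis of its upright threaded rod (14 mm thick, its top 153 mm above the table). Dark steel base plate, 12 mm thick, from 50 mm on the -y side of the rod to 115 mm on its +y side, 90 mm wide in x. Its own -y axis is the direction of the blue arm (feeler end); at its +y side, 101 mm from the rod, stands the aluminium scale post (24 x 6 mm, 145 mm tall). Its yaw varies.
- collar (a joint): Turn of the knurled collar on the threaded rod, rad; grows counter-clockwise seen from above, which raises collar and blue arm together: 12 mm per full turn (arm centre 84 mm above the table at 0 rad; the travel ends 46 mm higher). The thread does not run back by itself; turning takes about 1 to 2 N sideways at the finger peg. At the start the arm is always below the cursor.
- collar_top (a point): Centre of the collar's upper face. The collar is a steel knurled disc 84 mm across and 14 mm thick, riding on the blue arm; the rod passes through its middle. The collar's upper face is 20 mm above the centre line of the blue arm.
- spinner (a point): Centre of the top of the red finger peg, which stands upright on the collar, 34 mm from the rod axis: 14 mm thick, 26 mm tall above the collar's upper face. It goes round with the collar.
- pointer (a point): Tip of the red pointer at the scale end of the blue arm, 91 mm from the rod, at half the arm's height. The arm does not rotate, it only rises and sinks with the collar.
- mark (a point): Centre of the orange cursor (34 mm wide, 10 mm tall, with a thin orange tongue at mid-height) on the scale post: the height to set the pointer to. Stiff sliding fit on the post; its height varies from start to start.
- feeler (a point): Lower tip of the short brass feeler under the other end of the blue arm, 140 mm from the rod and 12 mm below the arm's centre line. The arm is 12 mm wide and 12 mm high.
- lantern: Pierced grey clay cylinder, open at the top, soft: 100 mm across (104 at the rim), 72 mm tall, about 0.5 kg, standing loose on the table. Origin under its centre. It passes upright under the arm and feeler at any setting.
- slip_jar: Bystander: clear jar with blue cap, 72 mm wide, 100 mm tall, origin under its centre.
- bisque_bowl: Bystander: salmon-coloured fired bowl, 110 mm wide, 50 mm tall, origin under its centre.
- rolling_pin: Bystander: wooden rolling pin, 38 mm thick, 240 mm long along its x axis, lying; origin on its underside as laid.
- wood_tool: Bystander: wooden spatula lying along its x axis.
- glaze_brush: Bystander: brush lying along its x axis.
- glaze_bottle: Bystander: blue bottle with white cap, 60 mm wide, 140 mm tall, origin under its centre.
- test_tile: Bystander: flat salmon tile 60 x 60 x 10 mm, origin under its centre.

How it is judged (in metres and radians):
On the way, in this order (a step that is already met when the one before it is completed fails the run):
1. the pointer is level with the cursor to 2 mm, the collar standing still, the lantern not yet under the feeler (z of pointer in the frame of mark between -0.002 and 0.002 m and velocity of joint collar between -0.1 and 0.1 rad/s and horizontal distance between lantern and feeler above 0.05 m), for 0.3 s.
2. the lantern stands under the feeler, its centre within 10 mm of it (horizontal distance between lantern and feeler below 0.01 m), for 0.2 s.
At the end, for the whole second after the job is handed in: The red pointer is level with the orange cursor to 2 mm, and the lantern stands upright and still on the table with its centre within 10 mm (seen from above) of the feeler (z of pointer in the frame of mark between -0.002 and 0.002 m and horizontal distance between lantern and feeler below 0.01 m and angle between lantern's own z axis and vertical below 0.05 rad and height (world z) of lantern below 0.004 m and linear speed of lantern below 0.01 m/s); the robot touches nothing.
It fails at once if the lantern is lifted (12 mm) or tipped (0.25 rad) (height (world z) of lantern above 0.012 m or angle between lantern's own z axis and vertical above 0.25 rad).
It fails at once if the lantern is pressed harder than 25 N (contact force between any of the fingers, the arm and lantern above 25 N).
It fails at once if the cursor is shifted by more than 3 mm (distance of mark from where it was at the start of the episode above 0.003 m).
It fails at once if a bystander is moved by more than 40 mm (distance of any of slip_jar, bisque_bowl, rolling_pin, wood_tool, glaze_brush, glaze_bottle, test_tile from where it was at the start of the episode above 0.04 m).
It also fails if it takes over 72 s, if anything falls off the work surface, if the arm or the gripper's body presses on something with over 40 N, if the wrist force passes 120 N, or if a joint passes its speed limit or range.

ROBOT

A 6-joint arm with a two-finger parallel gripper is mounted at the origin on the work surface. World frame = base frame: x ahead of the robot, y to its left, z up, the work surface at z = 0. Lengths are in m, angles in degrees, forces in N, time in s.
With the tool pointing down it reaches from about 0.4 to 0.825 m from the base axis. Payload 7 kg.
Tool frame: the origin (TCP) lies on the centre line of the jaws, within the pads' length; the fingertips stand 11 mm ahead of it and the grasp point (between the pads) lies 8 mm behind it; z points along the fingers, y is the line along which they close (so a half turn about z gives the same grasp; the last joint's range is limited). The gripper opens to 88 mm and grips with 3 to 60 N. Pads are 19 mm wide; open, the fingers measure 130 mm over their backs; the gripper's body (78 mm by 193 mm) begins 47 mm behind the grasp point.
Start: joints at [-54.483, 20.546, 0.682, 0, -70.136, -16.507], TCP at [0.22, -0.638, 0.238] pointing down, gripper open.
Joint ranges: [-176.03, 176.03], [-82.01, 121.73], [-58.28, 71.71], [-173.87, 95.51], [-174.79, -0.11], [-173.66, 173.66]. Speed limits (degrees/s): [136.94, 136.94, 172.46, 180, 180, 180].

INTERFACE

Orientations are given as [roll, pitch, yaw] about the fixed x, y, z axes, in that order (R = Rz(yaw) Ry(pitch) Rx(roll)).
In Python, from plant import r, capture, camera_model, job gives the robot as it stands.
- The arm moves only by the tool drive_tool, never from a script. Its argument "increments" is a list that holds one entry, the list of rows, each a list of 5 numbers: the gripper's target within -1 to 1 (fully open at 1, half-way at 0, shut at -1), then the shift along the tool's x, y, z scaled (see below), then the turn about the tool's z scaled (see below). In form: [[[gripper, tx, ty, tz, roll], ...]]. A call has 1 to 5 rows; each row is the pose to reach, as a shift and turn from the pose commanded when the call began, along the tool's axes at that moment, turning the shorter way round; what a row does not reach only later rows make up. The controller multiplies each number of a shift by 120 mm and each number of a turn by 360 degrees. A row lasts 1/8 s, in which the tool goes at most 62.5 mm and 10.7 degrees, less where a joint would pass 70% of its speed; a pose out of reach is approached as far as the arm can. A call with a number of a shift or a turn outside -1 to 1 is refused whole. A call with a gripper value outside its range is refused whole. The fingers move at their own pace and stop on an object; "squeeze" is the grip in N (left out, the last holds). Time passes only in rows, so rows that repeat a pose let the fingers close. It gives the time, the measured TCP pose, the force, the opening and the grip force at its end, in the units of the state.
- r.get_state(): the state, without advancing time (a new reading comes with each control period).
- capture(name): name is "side" or "top" or "wrist"; returns the picture (400x640x3 uint8, red, green, blue); there is no depth.
- camera_model(name): a dict with "camera_matrix" (3x3 intrinsics, pixels), "k1" (the pictures are not rectified: a ray, as slopes to the right and down, at radius r is drawn at 1 + k1 r^2 times it, then the intrinsics apply), "rvec" (rotation vector, rad) and "tvec" (3), from world to camera coordinates, as OpenCV has them. Camera axes: x right, y down, z forward; pixel columns grow to the right and rows downward; lengths in m; the calibration is good to about 2 mm. A picture is of the moment at which its call begins: read the wrist's pose just before it. camera_model takes no time and is no camera call; for the wrist camera it gives the pose at the moment of the call.
- job.close_job(): hands the job in; it is judged then, once.
The state is a dict: "time_s": time; "joints": joint angles; "qd": joint speeds; "joint_torque": joint torques, N m; "tcp_pos": TCP position; "eef_rot": TCP orientation; "contact_force": force on the tool from outside, world axes, zero at the start; "moment": the same for the moment, N m; "gripper_width": finger opening in m; "gripper_force": force on a finger pad.
Only numpy, scipy, OpenCV 4.12 (cv2) and the standard library are available. Lean on these libraries where they do the work, as an engineer would, in place of code of your own. Each camera call takes 0.05 s, during which the arm holds its last target. There are 200 camera calls.

## Working session

There is one attempt and no reset: what is moved stays moved. The work goes in short steps, Python scripts to look and compute and a tool call to move; the robot and the scene stay as the last step left them, time stands still between calls to the robot, and variables do not carry over. Pictures are saved under pics/ and viewed, at most 10 in all, crops included, and the job is handed in when it is done.

Besides the shell and the picture viewer there is one more tool, called after ">>>" by a JSON object that holds its "method" and its "body", one argument or row to a line. drive_tool: Moves the arm, as the interface text tells. Its arguments: {"type":"object","properties":{"increments":{"type":"array"},"squeeze":{"type":"number"}},"required":["increments"]}

```bash
mkdir -p pics; cat > h.py <<'E'
import numpy as np, cv2
from plant import r, capture, camera_model, job
def snap(n,f=None):
    m=camera_model(n); im=capture(n)
    if f: cv2.imwrite('pics/'+f,cv2.cvtColor(im,cv2.COLOR_RGB2BGR))
    return im,m
def ray(m,uv):
    K=np.array(m["camera_matrix"],float)
    p=(np.array([[uv]],float)-K[:2,2])/np.array([K[0,0],K[1,1]]); d=p[0,0]; s=d.copy()
    for _ in range(30): s=d/(1+m["k1"]*(s@s))
    R=cv2.Rodrigues(np.array(m["rvec"],float))[0]; t=np.array(m["tvec"],float).ravel()
    return -R.T@t, R.T@np.array([s[0],s[1],1])
def plane(m,uv,z):
    o,d=ray(m,uv); return o+d*(z-o[2])/d[2]
def proj(m,P):
    R=cv2.Rodrigues(np.array(m["rvec"],float))[0]; c=R@np.array(P,float)+np.array(m["tvec"],float).ravel()
    s=c[:2]/c[2]; s=s*(1+m["k1"]*(s@s)); K=np.array(m["camera_matrix"]); return K[:2,:2]@s+K[:2,2]
def cross(a,b):
    (o,d),(p,e)=a,b; k=np.linalg.lstsq(np.c_[d,-e],p-o,rcond=None)[0]
    A,B=o+d*k[0],p+e*k[1]; return (A+B)/2,np.linalg.norm(A-B)
E
python3 - <<'E'
from h import *
for n in("side","top"):
    im,m=snap(n,n+'0.png'); print(n,ray(m,(320,200)))
print(r.get_state())
E
```

```text
side (array([0.25177116, 0.63747689, 0.86469163]), array([ 0.29117887, -0.58352965, -0.75809858]))
top (array([0.37026424, 0.04013677, 1.70184818]), array([ 0.08172543, -0.01259636, -0.99690408]))
{'time_s': 0.1, 'joints': array([-5.44815941e+01,  2.05867960e+01,  6.40304226e-01, -1.57021801e-02,
       -7.01369852e+01, -1.65064294e+01]), 'qd': array([ 0.12210635, -0.10504348,  0.0862645 , -0.01552107,  0.04781272,
        0.10368197]), 'joint_torque': array([-2.38915563e-03, -5.84163594e+01,  2.93747342e+01,  7.01539546e+00,
        1.01643577e-02, -4.66920676e-05]), 'tcp_pos': array([ 0.21971864, -0.63780278,  0.23673855]), 'eef_rot': array([ 1.79915769e+02, -9.56600338e-03, -1.60993362e+02]), 'contact_force': array([-0.72691729,  0.75411423, -0.62845223]), 'moment': array([ 0.02355711,  0.02334111, -0.0088308 ]), 'gripper_force': 0.0, 'gripper_width': 0.08771998915174406}
```

View pics/side0.png

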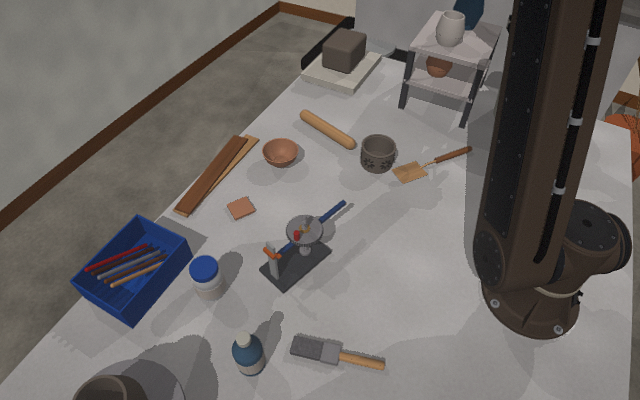

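View pics/top0.png

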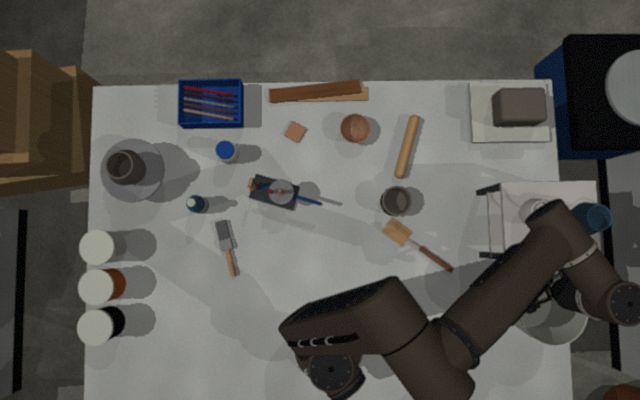

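The side view shows the gauge (collar ~(304,230), peg ~(297,236), cursor ~(272,252), feeler end ~(344,204)) and the lantern ~(378,154). The top view shows the gauge at ~(280,190), the arm end at ~(321,204) and the lantern at ~(396,200). I'll zoom in on both.

```bash
python3 - <<'E'
import cv2,numpy as np
s=cv2.imread('pics/side0.png')[190:300,245:355]; t=cv2.imread('pics/top0.png')[165:225,235:335]
a=cv2.resize(s,None,fx=5,fy=5,interpolation=cv2.INTER_CUBIC)
cv2.imwrite('pics/c_side.png',a)
cv2.imwrite('pics/c_top.png',cv2.resize(t,None,fx=7,fy=7,interpolation=cv2.INTER_CUBIC))
E
```

```text
(no output)
```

View pics/c_side.png

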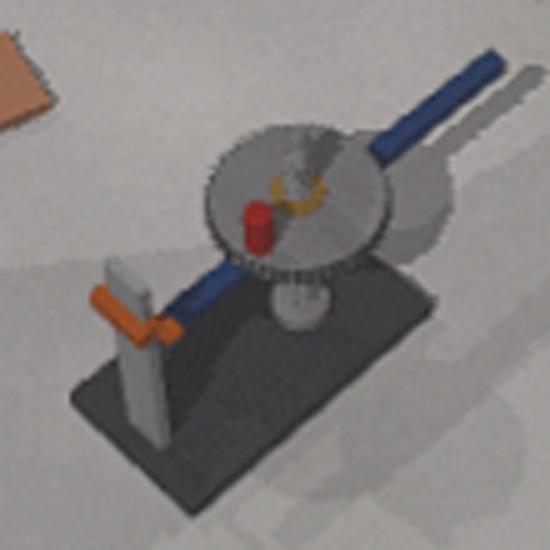

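View pics/c_top.png

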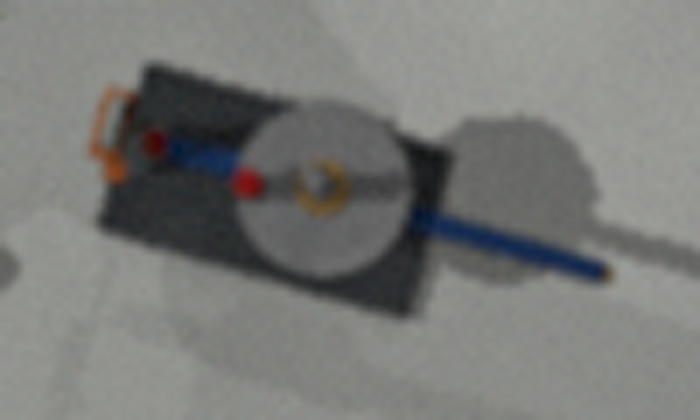

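```bash
python3 - <<'E'
from h import *
s,ms=cv2.imread('pics/side0.png'),camera_model('side'); t,mt=cv2.imread('pics/top0.png'),camera_model('top')
T=lambda x,y:(x/7+235-.43,y/7+165-.43); S=lambda x,y:(x/5+245-.4,y/5+190-.4)
np.set_printoptions(precision=4,suppress=True)
rod=plane(mt,T(318,178),.153); print('rod',rod,'side px of rod top',proj(ms,rod),S(300,160))
peg,e=cross(ray(mt,T(248,183)),ray(ms,S(259,208))); print('peg',peg,e, np.linalg.norm((peg-rod)[:2]))
fe,e=cross(ray(mt,T(607,270)),ray(ms,S(495,62))); print('armend',fe,e,np.linalg.norm((fe-rod)[:2]))
mk,e=cross(ray(mt,T(112,118)),ray(ms,S(122,310))); print('mark',mk,e,np.linalg.norm((mk-rod)[:2]))
pt=plane(mt,T(155,143),.1); print('pointer',pt)
d=(fe-pt)[:2]; d/=np.linalg.norm(d); print('arm dir deg',np.degrees(np.arctan2(d[1],d[0])),'feeler',rod[:2]+.14*d)
# mark height with xy from geometry
xy=rod[:2]-.104*d; o,q=ray(ms,S(122,312)); k=((xy-o[:2])@q[:2])/(q[:2]@q[:2]); print('mark at geom',o+k*q,xy)
g=cv2.cvtColor(t,cv2.COLOR_BGR2GRAY)
sub=g[180:222,375:420]; m=(sub<105).astype(np.uint8)
n,l,st,c=cv2.connectedComponentsWithStats(m); i=1+st[1:,4].argmax(); print(st[i],c[i]+[375,180])
u=st[i]; px=(375+u[0]+u[2]/2-.5,180+u[1]+u[3]/2-.5); print('lantern',plane(mt,px,.072),plane(mt,px,.04))
for n,uv in dict(jar=(226,150),bowl=(355,127),pin=(410,147),spat=(398,232),bottle=(195,203),tile=(295,131),brush=(226,240)).items(): print(n,plane(mt,uv,.03)[:2])
E
```

```text
rod [0.5321 0.1497 0.153 ] side px of rod top [304.9192 216.8646] (304.6, 221.6)
peg [0.5333 0.1841 0.1391] 0.003204339626094409 0.0343882436910568
armend [0.4934 0.016  0.0864] 0.002990939541317345 0.13920738097649116
mark [0.5665 0.2497 0.1219] 0.001705040155664589 0.1056917673650241
pointer [0.5559 0.2316 0.1   ]
arm dir deg -106.17216190156087 feeler [0.4931 0.0153]
mark at geom [0.5651 0.2529 0.1258] [0.5611 0.2496]
[   5    6   40   31 1046] [400.153  201.0057]
lantern [ 0.4955 -0.2517  0.072 ] [ 0.498  -0.2575  0.04  ]
jar [0.6907 0.3482]
bowl [ 0.7655 -0.1105]
pin [ 0.69   -0.3037]
spat [ 0.3908 -0.2501]
bottle [0.5045 0.4565]
tile [0.7547 0.1031]
brush [0.3739 0.3477]
```

>>> {"method": "drive_tool", "body": {
  "increments": [
    [[1,-0.3,0.32,-0.05,0],[1,-0.6,0.64,-0.1,0],[1,-0.79,0.85,-0.15,0],[1,-0.79,0.85,-0.15,0]]
  ]
}}

```text
time_s: 0.6
tcp_pos: [0.2772, -0.5092, 0.2565]
eef_rot: [-179.9, 0.1, -160.8]
contact_force: [0.1, 0.4, 0.3]
gripper_width: 0.0877
gripper_force: 0.0
```

>>> {"method": "drive_tool", "body": {
  "increments": [
    [[1,-0.3,0.32,-0.05,0],[1,-0.6,0.64,-0.1,0],[1,-0.79,0.85,-0.15,0],[1,-0.79,0.85,-0.15,0]]
  ]
}}

```text
time_s: 1.1
tcp_pos: [0.3334, -0.3825, 0.2741]
eef_rot: [-180.0, 0.0, -160.9]
contact_force: [-0.1, -1.2, 0.3]
gripper_width: 0.0875
gripper_force: 0.0
```

>>> {"method": "drive_tool", "body": {
  "increments": [
    [[1,-0.3,0.32,-0.05,0],[1,-0.6,0.64,-0.1,0],[1,-0.79,0.85,-0.15,0],[1,-0.79,0.85,-0.15,0]]
  ]
}}

```text
time_s: 1.6
tcp_pos: [0.3899, -0.2556, 0.2917]
eef_rot: [-180.0, 0.0, -160.9]
contact_force: [0.7, -0.4, -0.1]
gripper_width: 0.0878
gripper_force: 0.0
```

>>> {"method": "drive_tool", "body": {
  "increments": [
    [[1,-0.3,0.32,-0.05,-0.03],[1,-0.6,0.64,-0.1,-0.06],[1,-0.79,0.85,-0.15,-0.09],[1,-0.79,0.85,-0.15,-0.12],[1,-0.79,0.85,-0.15,-0.146]]
  ]
}}

```text
time_s: 2.22
tcp_pos: [0.4456, -0.1297, 0.3089]
eef_rot: [179.9, -0.0, -108.1]
contact_force: [0.5, -0.1, 0.1]
gripper_width: 0.0875
gripper_force: 0.0
```

```bash
python3 - <<'E'
from h import *
im,m=snap('wrist','w1.png'); print(ray(m,(320,200)))
s=r.get_state(); print(s['tcp_pos'],s['eef_rot'],s['joints'],s['time_s'])
E
```

```text
(array([ 0.42017773, -0.20752253,  0.45602626]), array([ 0.09875785,  0.27982269, -0.95500278]))
[ 0.44556924 -0.12987907  0.3089301 ] [ 1.79937497e+02 -3.66935454e-02 -1.07687443e+02] [ 8.16402218e+00 -2.25262484e+00 -1.77644096e+01  5.98347005e-03
 -7.45604637e+01 -2.58530820e+01] 2.275
```

View pics/w1.png

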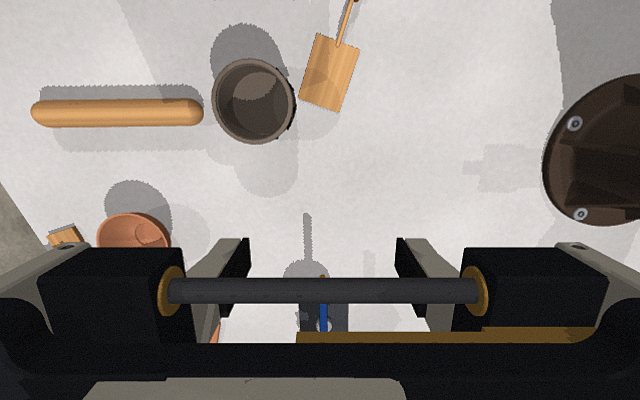

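The wrist view shows the lantern rim centred at ~(253,101), spanning 211–295 × 58–144. The brass feeler end is at ~(322,277), and the camera looks from the tool's +x side. Moving on to the peg.

>>> {"method": "drive_tool", "body": {
  "increments": [
    [[1,-0.4,-0.1,0,-0.005],[1,-0.8,-0.2,0,-0.005],[1,-0.9,-0.2,0,-0.005],[1,-0.9,-0.2,0,-0.005]]
  ]
}}

```text
time_s: 2.78
tcp_pos: [0.5025, -0.0344, 0.3088]
eef_rot: [179.9, -0.1, -106.7]
contact_force: [0.2, 0.1, 0.7]
gripper_width: 0.0876
gripper_force: 0.0
```

>>> {"method": "drive_tool", "body": {
  "increments": [
    [[1,-0.4,-0.1,0.1,0],[1,-0.8,-0.2,0.2,0],[1,-0.9,-0.2,0.4,0],[1,-0.9,-0.2,0.4,0]]
  ]
}}

```text
time_s: 3.28
tcp_pos: [0.5552, 0.0615, 0.2596]
eef_rot: [179.8, -0.2, -106.7]
contact_force: [-0.1, 0.1, 0.8]
gripper_width: 0.0878
gripper_force: 0.0
```

```bash
cat > g.py <<'E'
from h import *
import sys
s=r.get_state(); a=np.radians(s['eef_rot'][2]); p=s['tcp_pos']
d=np.array(eval(sys.argv[1]))-p
X=np.array([np.cos(a),np.sin(a)]);Y=np.array([np.sin(a),-np.cos(a)])
print(p,s['eef_rot'],'t',s['time_s'],'shift',np.round([X@d[:2]/.12,Y@d[:2]/.12,-d[2]/.12],3))
E
python3 g.py '[.6112,.1554,.2]'
python3 - <<'E'
from h import *
m=camera_model('wrist'); im=cv2.imread('pics/w1.png')
im2,m2=snap('wrist','w2.png')
hsv=cv2.cvtColor(im2,cv2.COLOR_RGB2HSV)
E
```

```text
[0.55520635 0.06152313 0.2595931 ] [ 1.79799849e+02 -1.54229282e-01 -1.06696788e+02] t 3.275 shift [-0.883 -0.222  0.497]
```

View pics/w2.png

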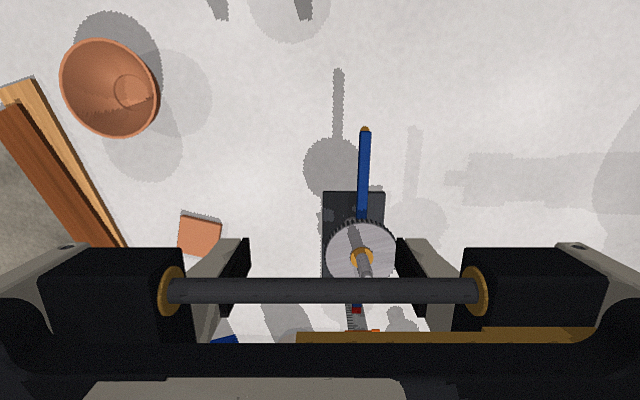

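The blue arm runs vertically in the picture, so the yaw is aligned. Its brass end is at (364,128), the collar centre at ~(361,252) and the rod top at ~(366,275).

```bash
python3 - <<'E'
from h import *
np.set_printoptions(precision=4,suppress=True)
m=camera_model('wrist')
print('arm end',plane(m,(364,127),.090),'rod top',plane(m,(366,274),.153),'collar c',plane(m,(361,252),.111),'collar l,r',plane(m,(326,252),.111),plane(m,(397,252),.111))
E
```

```text
arm end [0.4942 0.0123 0.09  ] rod top [0.5352 0.1457 0.153 ] collar c [0.5341 0.1432 0.111 ] collar l,r [0.5722 0.1317 0.111 ] [0.4949 0.155  0.111 ]
```

>>> {"method": "drive_tool", "body": {
  "increments": [
    [[1,-0.44,-0.11,0.1,0],[1,-0.88,-0.22,0.2,0],[1,-0.88,-0.22,0.5,0],[1,-0.88,-0.22,0.5,0]]
  ]
}}

```text
time_s: 3.82
tcp_pos: [0.6106, 0.1545, 0.2001]
eef_rot: [179.8, -0.2, -106.7]
contact_force: [0.5, 0.3, 0.3]
gripper_width: 0.0872
gripper_force: 0.0
```

```bash
python3 g.py '[.6112,.1554,.133]'
```

```text
[0.61061603 0.15452072 0.20014381] [ 1.79822274e+02 -1.71012549e-01 -1.06705322e+02] t 3.825 shift [-0.008 -0.003  0.56 ]
```

>>> {"method": "drive_tool", "body": {
  "increments": [
    [[1,0,0,0.3,0],[1,0,0,0.56,0],[1,0,0,0.56,0]]
  ]
}}

```text
time_s: 4.2
tcp_pos: [0.6113, 0.1545, 0.1348]
eef_rot: [179.9, -0.1, -106.7]
contact_force: [-0.3, -0.4, 0.8]
gripper_width: 0.0874
gripper_force: 0.0
```

>>> {"method": "drive_tool", "body": {
  "increments": [
    [[1,-0.037,0.172,-0.01,0],[1,0.034,0.332,-0.02,0],[1,0.186,0.419,-0.03,0],[1,0.36,0.401,-0.04,0],[1,0.49,0.283,-0.05,0]]
  ]
}}

```text
time_s: 4.82
tcp_pos: [0.5688, 0.1132, 0.1494]
eef_rot: [-179.1, 0.7, -106.5]
contact_force: [1.9, 12.9, 27.5]
gripper_width: 0.0877
gripper_force: 13.6
```

```bash
python3 - <<'E'
from h import *
s,_=snap('side','s2.png'); t,_=snap('top','t2.png')
a=cv2.resize(s[180:290,240:350],None,fx=4,fy=4,interpolation=cv2.INTER_CUBIC); b=cv2.resize(t[150:230,230:320],None,fx=4,fy=4,interpolation=cv2.INTER_CUBIC)
c=np.zeros((440,800,3),np.uint8); c[:,:440]=a; c[:320,440:]=b
cv2.imwrite('pics/c2.png',c[:,:,::-1])
E
```

```text
(no output)
```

View pics/c2.png

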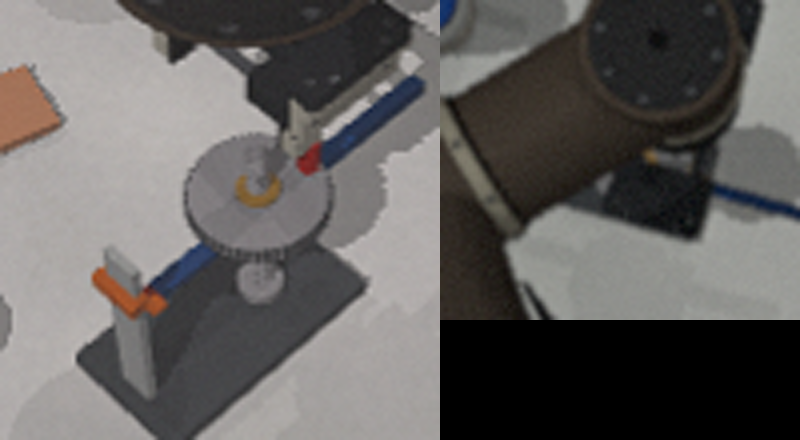

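The side crop shows the collar turned, with the peg now at ~(318,219) on the feeler side and a finger next to it. The upward force is unexpected, so I'll find out why.

```bash
python3 - <<'E'
from h import *
np.set_printoptions(precision=4,suppress=True)
ms=camera_model('side'); s=r.get_state()
print(s['tcp_pos'],s['contact_force'],s['moment'],s['gripper_force'],s['eef_rot'])
f=lambda x,y:(x/4+240-.4,y/4+180-.4)
for z in(.13,.14,.15): print('peg',plane(ms,f(313,150),z))
for z in(.104,.111,.118): print('collar c',plane(ms,f(258,192),z))
im=cv2.imread('pics/s2.png'); c=cv2.resize(im[195:245,285:345],None,fx=12,fy=12,interpolation=cv2.INTER_CUBIC); cv2.imwrite('pics/c3.png',c)
a=np.radians(s['eef_rot'][2]); Y=np.array([np.sin(a),-np.cos(a)]); 
for k in(44,65):print('finger face',s['tcp_pos'][:2]+k/1e3*Y, proj(ms,[*(s['tcp_pos'][:2]+k/1e3*Y),s['tcp_pos'][2]-.011]))
E
```

```text
[0.569  0.1118 0.1495] [ 1.1665  4.9963 28.6506] [ 2.2501  0.9616 -0.1934] 14.427436776459217 [-179.1878    0.6411 -106.5605]
peg [0.5144 0.1206 0.13  ]
peg [0.5108 0.1277 0.14  ]
peg [0.5073 0.1347 0.15  ]
collar c [0.5377 0.1452 0.104 ]
collar c [0.5351 0.1497 0.111 ]
collar c [0.5325 0.1542 0.118 ]
finger face [0.5268 0.1244] [312.3596 213.9515]
finger face [0.5067 0.1303] [318.9315 218.9931]
```

View pics/c3.png

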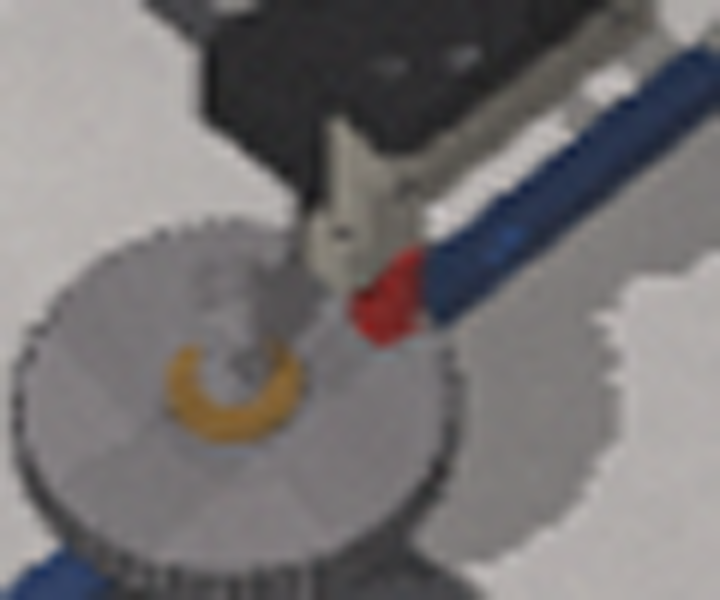

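The finger has ridden up onto the peg: its tip is at z≈0.1385, which must be the peg top. I'll lift, look from above the fingers, and re-engage deeper.

>>> {"method": "drive_tool", "body": {
  "increments": [
    [[1,0,0,-0.2,0],[1,0,0,-0.4,0],[1,-0.3,0.1,-0.4,0],[1,-0.5,0.2,-0.4,0],[1,-0.5,0.2,-0.4,0]]
  ]
}}

```text
time_s: 5.55
tcp_pos: [0.5566, 0.1757, 0.1912]
eef_rot: [-179.9, 0.2, -106.5]
contact_force: [0.1, 0.2, -0.5]
gripper_width: 0.0876
gripper_force: 0.0
```

```bash
python3 - <<'E'
from h import *
np.set_printoptions(precision=4,suppress=True)
s=r.get_state(); print(s['tcp_pos'],s['contact_force'],s['eef_rot'])
im,ms=snap('side','s3.png'); iw,mw=snap('wrist','w3.png')
def red(im):
    h=cv2.cvtColor(im,cv2.COLOR_RGB2HSV); m=(((h[...,0]<5)|(h[...,0]>174))&(h[...,1]>150)&(h[...,2]>60)).astype(np.uint8)
    n,l,st,c=cv2.connectedComponentsWithStats(m); return [(st[i],c[i]) for i in range(1,n) if st[i,4]>6]
print('side',red(im)); print('wrist',red(iw))
for z in(.12,.13): print(plane(ms,(318.5,221),z))
cv2.imwrite('pics/c4.png',np.hstack([cv2.resize(im[190:280,255:355],None,fx=4,fy=4,interpolation=cv2.INTER_CUBIC),cv2.resize(iw[100:280,220:420],(400,360))])[:,:,::-1])
E
```

```text
[0.5566 0.1757 0.1912] [ 0.1213  0.1862 -0.4984] [-179.8508    0.1607 -106.5048]
side [(array([315, 218,   4,   5,  14], dtype=int32), array([316.5714, 220.2857])), (array([ 85, 244,  62,  28, 234], dtype=int32), array([113.9915, 257.6453]))]
wrist [(array([345, 128,  22,  22, 367], dtype=int32), array([355.4605, 137.9809])), (array([330, 259,  13,  10, 111], dtype=int32), array([336.3333, 263.0721]))]
[0.5113 0.1231 0.12  ]
[0.5078 0.13   0.13  ]
```

View pics/c4.png

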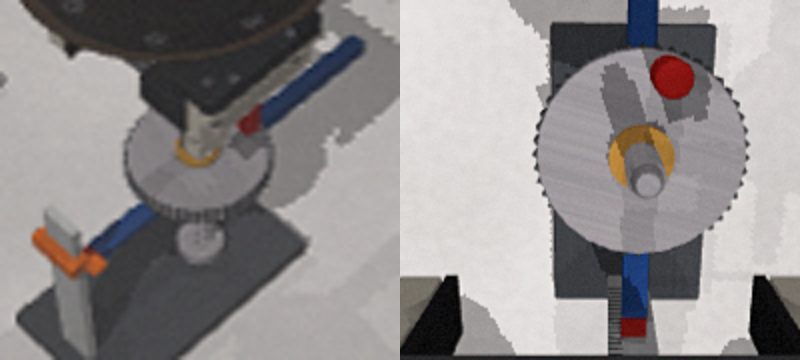

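The wrist view shows the collar spanning columns 288.5–393.5 and rows 123.5–226.5, the rod top at (344.5,192), the peg top at (355.5,138) and the pointer at (336,263). I'll work out positions from those.

```bash
python3 - <<'E'
from h import *
np.set_printoptions(precision=4,suppress=True)
m=camera_model('wrist'); ms=camera_model('side')
for z in(.108,.111,.114,.117): 
    a,b=plane(m,(288.5,175),z),plane(m,(393.5,175),z); t,u=plane(m,(341,123.5),z),plane(m,(341,226.5),z)
    print(z,'diam',np.linalg.norm(a-b),np.linalg.norm(t-u),'centre',(a+b)/2,(t+u)/2)
rod=plane(m,(344.5,192),.153);print('rod',rod)
for z in(.134,.1385,.142):
    p=plane(m,(355.5,138),z); print('peg',p,np.linalg.norm((p-rod)[:2]),np.degrees(np.arctan2(*(p-rod)[[1,0]])))
pp=plane(m,(336,263),.09); print('pointer',pp,(pp-rod)[:2],np.linalg.norm((pp-rod)[:2]))
E
python3 g.py '[.5,.1,.1275]'
```

```text
0.108 diam 0.08465318101998572 0.08498040325476026 centre [0.5332 0.1483 0.108 ] [0.5338 0.1506 0.108 ]
0.111 diam 0.0835454416620585 0.08386838199101589 centre [0.5332 0.1476 0.111 ] [0.5338 0.1498 0.111 ]
0.114 diam 0.08243770230413118 0.0827563607272715 centre [0.5331 0.1469 0.114 ] [0.5337 0.1491 0.114 ]
0.117 diam 0.08132996294620397 0.08164433946352709 centre [0.5331 0.1462 0.117 ] [0.5337 0.1484 0.117 ]
rod [0.5339 0.1496 0.153 ]
peg [0.5166 0.1202 0.134 ] 0.034181610562342944 -120.44530782643001
peg [0.517  0.1196 0.1385] 0.03447620076263908 -119.4734506613279
peg [0.5172 0.1192 0.142 ] 0.03471207992489384 -118.72912799198176
pointer [0.5608 0.2341 0.09  ] [0.0269 0.0845] 0.08864453888163669
[0.55659948 0.17427632 0.19035913] [-1.79900051e+02  1.04917746e-01 -1.06575622e+02] t 5.65 shift [0.728 0.275 0.524]
```

>>> {"method": "drive_tool", "body": {
  "increments": [
    [[1,0.37,-0.07,0,0],[1,0.37,-0.07,0.3,0],[1,0.37,-0.07,0.54,0],[1,0.37,-0.07,0.54,0]]
  ]
}}

```text
time_s: 6.15
tcp_pos: [0.5522, 0.128, 0.1245]
eef_rot: [-180.0, -0.0, -106.7]
contact_force: [-0.1, -0.0, 0.0]
gripper_width: 0.0878
gripper_force: 0.0
```

>>> {"method": "drive_tool", "body": {
  "increments": [
    [[1,0.06,-0.04,0,0],[1,0.135,-0.111,-0.01,0],[1,0.165,-0.19,-0.015,0],[1,0.179,-0.281,-0.02,0]]
  ]
}}

```text
time_s: 6.65
tcp_pos: [0.5787, 0.0983, 0.1261]
eef_rot: [180.0, 0.0, -106.7]
contact_force: [-1.6, 3.1, -0.4]
gripper_width: 0.0876
gripper_force: 1.4
```

```bash
cat > peg.py <<'E'
from h import *
np.set_printoptions(precision=4,suppress=True)
def red(im):
    h=cv2.cvtColor(im,cv2.COLOR_RGB2HSV); m=(((h[...,0]<5)|(h[...,0]>174))&(h[...,1]>150)&(h[...,2]>60)).astype(np.uint8)
    n,l,st,c=cv2.connectedComponentsWithStats(m); return [(st[i],c[i]) for i in range(1,n) if st[i,4]>6]
iw,mw=snap('wrist'); i2,ms=snap('side'); s=r.get_state(); rod=np.array([.5338,.1495])
print(s['tcp_pos'],s['contact_force'],s['gripper_force'],s['time_s'])
import sys; z=float(sys.argv[1])
for n,im,m in(('w',iw,mw),('s',i2,ms)):
  for st,c in red(im):
    p=plane(m,c,z)[:2]; print(n,st,c,p,'r',np.linalg.norm(p-rod),'phi',np.degrees(np.arctan2(*(p-rod)[::-1])))
a=np.radians(s['eef_rot'][2]); f=s['tcp_pos'][:2]+.0545*np.array([np.sin(a),-np.cos(a)])-rod; print('finger r',np.linalg.norm(f),'phi',np.degrees(np.arctan2(f[1],f[0])))
E
python3 peg.py .138
```

```text
[0.5795 0.0982 0.1259] [ 0.377   0.0316 -0.0636] 0.0 6.75
w [372 257  28  21 449] [384.6437 268.196 ] [0.5464 0.1056] r 0.045726172669818946 phi -73.95635918127341
s [304 208   4   9  25] [305.44 212.08] [0.5437 0.1266] r 0.024992948060499082 phi -66.6247197717619
s [ 85 244  62  28 232] [113.8621 257.681 ] [0.8465 0.4298] r 0.41999414140491204 phi 41.87453302822804
finger r 0.036298808876523245 phi -100.40681010585445
```

>>> {"method": "drive_tool", "body": {
  "increments": [
    [[1,-0.081,-0.163,-0.01,0],[1,-0.228,-0.257,-0.02,0],[1,-0.403,-0.246,-0.03,0],[1,-0.538,-0.135,-0.04,0],[1,-0.582,0.035,-0.05,0]]
  ]
}}

```text
time_s: 7.38
tcp_pos: [0.5935, 0.1683, 0.132]
eef_rot: [-180.0, 0.0, -106.6]
contact_force: [1.5, -3.4, -0.0]
gripper_width: 0.0874
gripper_force: 2.0
```

```bash
python3 peg.py .144
```

```text
[0.5917 0.1685 0.1325] [-0.2501  0.5108 -0.3106] 0.0 7.475
w [428 236  34  35 515] [445.7262 251.068 ] [0.5288 0.1748] r 0.025767805766212855 phi 101.18149534436716
w [383 304  18   7 120] [391.2167 306.9333] [0.5632 0.2002] r 0.05858419887879434 phi 59.875292521216934
s [299 229   5  10  41] [301.0244 233.8049] [0.5205 0.1891] r 0.04176403331332627 phi 108.59602723788157
s [ 85 244  62  28 234] [113.8205 257.7137] [0.8416 0.4317] r 0.4175912553633185 phi 42.5082887581826
finger r 0.03493421633398461 phi 80.67534761967312
```

>>> {"method": "drive_tool", "body": {
  "increments": [
    [[1,0.064,0.163,-0.01,0],[1,0.212,0.257,-0.02,0],[1,0.387,0.246,-0.03,0],[1,0.522,0.135,-0.04,0],[1,0.566,-0.035,-0.05,0]]
  ]
}}

```text
time_s: 8.1
tcp_pos: [0.5782, 0.0996, 0.1383]
eef_rot: [180.0, 0.0, -106.6]
contact_force: [-2.1, 3.3, -0.3]
gripper_width: 0.0877
gripper_force: 1.8
```

>>> {"method": "drive_tool", "body": {
  "increments": [
    [[1,-0.064,-0.163,-0.01,0],[1,-0.212,-0.257,-0.02,0],[1,-0.387,-0.246,-0.03,0],[1,-0.522,-0.135,-0.04,0],[1,-0.566,0.035,-0.05,0]]
  ]
}}

```text
time_s: 8.72
tcp_pos: [0.5935, 0.1683, 0.1438]
eef_rot: [-180.0, 0.0, -106.6]
contact_force: [0.4, -3.8, 0.6]
gripper_width: 0.0878
gripper_force: 2.2
```

```bash
python3 peg.py .156
```

```text
[0.5917 0.1685 0.1444] [0.1111 0.3521 0.1186] 0.0 8.825
w [427 236  35  35 511] [445.7691 251.1546] [0.5289 0.1747] r 0.025684754203121402 phi 101.04285739808698
w [383 304  18   7 122] [391.3607 306.9262] [0.5632 0.2   ] r 0.05844407293020751 phi 59.820652289889786
s [298 225   6  11  43] [300.7907 230.3023] [0.521  0.1886] r 0.04113618694337572 phi 108.12265175935366
s [ 85 244  62  28 235] [113.8638 257.7021] [0.8318 0.435 ] r 0.41267841353209944 phi 43.77952709282179
finger r 0.03492699199322211 phi 80.63291513473331
```

>>> {"method": "drive_tool", "body": {
  "increments": [
    [[1,0.064,0.163,-0.01,0],[1,0.212,0.257,-0.02,0],[1,0.387,0.246,-0.03,0],[1,0.522,0.135,-0.04,0],[1,0.566,-0.035,-0.05,0]]
  ]
}}

```text
time_s: 9.45
tcp_pos: [0.5782, 0.0997, 0.1503]
eef_rot: [180.0, 0.0, -106.6]
contact_force: [-1.3, 4.1, -1.3]
gripper_width: 0.0875
gripper_force: 1.8
```

```bash
python3 g.py '[.56,.33,.22]'
```

```text
[0.57817236 0.09965465 0.1503387 ] [ 1.79951633e+02  2.65298179e-02 -1.06643178e+02] t 9.45 shift [-1.796  0.695 -0.581]
```

>>> {"method": "drive_tool", "body": {
  "increments": [
    [[1,0,0,-0.3,0],[1,-0.2,0.1,-0.58,0],[1,-0.6,0.3,-0.58,0],[1,-1,0.6,-0.58,0],[1,-1,0.6,-0.58,0]]
  ]
}}

```text
time_s: 10.07
tcp_pos: [0.5439, 0.2392, 0.2194]
eef_rot: [180.0, 0.0, -106.4]
contact_force: [0.3, -0.2, -1.0]
gripper_width: 0.0879
gripper_force: 0.0
```

>>> {"method": "drive_tool", "body": {
  "increments": [
    [[1,-0.4,0.25,0,0],[1,-0.8,0.5,0,0],[1,-0.9,0.55,0,0],[1,-0.9,0.55,0,0]]
  ]
}}

```text
time_s: 10.58
tcp_pos: [0.5122, 0.3586, 0.219]
eef_rot: [180.0, -0.1, -106.6]
contact_force: [0.3, -0.5, 0.5]
gripper_width: 0.0881
gripper_force: 0.0
```

```bash
cat > gauge.py <<'E'
from h import *
import sys,json
np.set_printoptions(precision=4,suppress=True)
iw,m=snap('wrist',sys.argv[1]); s=r.get_state(); print(s['tcp_pos'],s['eef_rot'],s['time_s'])
h=cv2.cvtColor(iw,cv2.COLOR_RGB2HSV)
for n,mask in dict(red=((h[...,0]<5)|(h[...,0]>174))&(h[...,1]>150)&(h[...,2]>60),orange=(h[...,0]>=6)&(h[...,0]<17)&(h[...,1]>185)&(h[...,2]>100)).items():
    k,l,st,c=cv2.connectedComponentsWithStats(mask.astype(np.uint8))
    for i in range(1,k):
        if st[i,4]>15: print(n,st[i],c[i])
print('guess proj mark',proj(m,[.5625,.2495,.124]),'pointer',proj(m,[.5598,.2369,.116]))
np.save(sys.argv[1]+'.npy',dict(m=m),allow_pickle=True)
E
python3 gauge.py g1.png
```

```text
[0.5122 0.3578 0.2191] [ 179.9846   -0.0622 -106.6358] 10.625
red [210  68  17  17 239] [218.3013  76.4561]
red [ 27 239  11  22 192] [ 32.224  248.7135]
orange [198  85  54  25 601] [229.0815  99.8669]
guess proj mark [221.0887  98.866 ] pointer [221.4342  82.2031]
```

>>> {"method": "drive_tool", "body": {
  "increments": [
    [[1,0,-0.4,0,0],[1,0,-0.8,0,0],[1,0,-1,0,0],[1,0,-1,0,0]]
  ]
}}

```text
time_s: 11.12
tcp_pos: [0.6286, 0.3212, 0.2187]
eef_rot: [180.0, -0.1, -106.9]
contact_force: [-1.1, -0.1, -1.1]
gripper_width: 0.0875
gripper_force: 0.0
```

>>> {"method": "drive_tool", "body": {
  "increments": [
    [[1,0,-0.2,0,0],[1,0,-0.3,0,0],[1,0,-0.3,0,0]]
  ]
}}

```text
time_s: 11.5
tcp_pos: [0.6613, 0.3131, 0.2193]
eef_rot: [180.0, -0.0, -106.7]
contact_force: [-0.9, 0.2, -0.7]
gripper_width: 0.0873
gripper_force: 0.0
```

```bash
python3 gauge.py g2.png; python3 - <<'E'
import cv2,numpy as np
a=cv2.imread('pics/g1.png')[55:125,180:280]; b=cv2.imread('pics/g2.png')
h=cv2.cvtColor(b,cv2.COLOR_BGR2HSV); m=(h[...,0]>=6)&(h[...,0]<17)&(h[...,1]>185)&(h[...,2]>100)&(np.arange(400)[:,None]<220)
x=int(np.median(np.nonzero(m)[1])); print('crop x0',x-50)
b=b[55:125,x-50:x+50]
cv2.imwrite('pics/gc.png',np.vstack([cv2.resize(i,(400,280),interpolation=cv2.INTER_CUBIC) for i in(a,b)]))
E
```

```text
[0.6609 0.3135 0.2194] [ 179.9764   -0.0103 -106.6746] 11.55
red [408  70  17  16 249] [415.7671  77.7108]
red [150 240   8   8  54] [153.0741 243.4444]
orange [12 30 32 48 53] [27.8113 53.6415]
orange [433  86  14  13  91] [440.8901  89.8791]
orange [391  92  45  19 468] [409.8932 104.2265]
orange [196 229   3  13  16] [197.0625 235.3125]
guess proj mark [418.7795  99.7171] pointer [415.91    83.0738]
crop x0 357
```

View pics/gc.png

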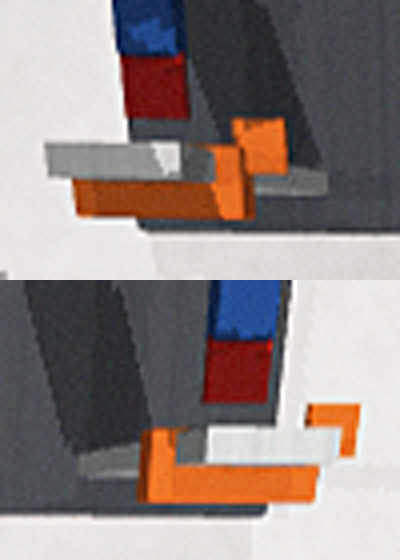

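The stacked crops show the red pointer end and the cursor with its tongue in both wrist views. In g1 the tip-face corners are (127,120)/(190,118) and the tongue corners (232,120), (285,118), (288,172). In g2 the tip corners are (203,122)/(268,124) and the tongue corners (307,125), (360,126), (355,175). Triangulating these.

```bash
python3 - <<'E'
from h import *
np.set_printoptions(precision=4,suppress=True)
m1=np.load('g1.png.npy',allow_pickle=True).item()['m'];m2=np.load('g2.png.npy',allow_pickle=True).item()['m']
a=lambda x,y:(180+x/4-.4,55+y/4-.4); b=lambda x,y:(357+x/4-.4,55+y/4-.4)
T=lambda p,q:cross(ray(m1,a(*p)),ray(m2,b(*q)))
print('pointer',T((158.5,119),(235.5,123)))
for p,q in(((232,120),(307,125)),((285,118),(360,126)),((288,172),(355,175))): print('tongue',T(p,q))
print('post far-left top',T((45,143),(205,143)),'front-left corner',T((45,177),(205,183)))
# side view: tongue + cursor
h=cv2.cvtColor(cv2.imread('pics/side0.png'),cv2.COLOR_BGR2HSV); ms=camera_model('side')
# lantern from w-view 1 not stored; peg top now
E
```

```text
pointer (array([0.5613, 0.2384, 0.1188]), np.float64(8.716321915086051e-05))
tongue (array([0.5476, 0.2428, 0.1183]), np.float64(0.00032462444214592033))
tongue (array([0.5374, 0.2457, 0.1184]), np.float64(0.000914204848870994))
tongue (array([0.5402, 0.255 , 0.1188]), np.float64(1.4565589526822621e-05))
post far-left top (array([0.575 , 0.2401, 0.1436]), np.float64(0.000709392440903764)) front-left corner (array([0.5767, 0.2462, 0.1455]), np.float64(0.00031589786579237956))
```

```bash
python3 - <<'E'
from h import *
np.set_printoptions(precision=4,suppress=True)
m1=np.load('g1.png.npy',allow_pickle=True).item()['m'];m2=np.load('g2.png.npy',allow_pickle=True).item()['m']
a=lambda x,y:(180+x/4-.4,55+y/4-.4); b=lambda x,y:(357+x/4-.4,55+y/4-.4)
T=lambda p,q:cross(ray(m1,a(*p)),ray(m2,b(*q)))
L=T((127,120),(203,122)); R=T((190,118),(268,124)); print('tip L,R',L,R,np.linalg.norm(L[0]-R[0]))
U=np.array([-.958,.287,0])  # image right
# predicted crops of silhouettes: box 12x12 (centre zc), or flat top at that z
for zc in(.116,.1175,.119):
    c=np.array([.5613,.2384,zc])
    for w,hh in((6,6),(6,0),(4,4)):
        q=[[proj(m,c+s*U*w/1e3+[0,0,v*hh/1e3]) for s,v in((-1,1),(-1,-1),(1,1),(1,-1))] for m in(m1,m2)]
        print(zc,w,hh,[(round((min(x[0] for x in k)-o+.4)*4),round((max(x[0] for x in k)-o+.4)*4)) for k,o in zip(q,(180,357))])
# rows: blue/red boundary
print('top edge red',T((120,58),(210,62)),T((186,56),(272,62)))
E
```

```text
tip L,R (array([0.5674, 0.2365, 0.1184]), np.float64(0.0003023583098178055)) (array([0.5552, 0.2402, 0.1191]), np.float64(0.0004756002591552735)) 0.012770508215359013
0.116 6 6 [(122, 202), (193, 271)]
0.116 6 0 [(133, 193), (201, 261)]
0.116 4 4 [(136, 190), (206, 258)]
0.1175 6 6 [(119, 200), (195, 274)]
0.1175 6 0 [(131, 191), (204, 264)]
0.1175 4 4 [(133, 187), (208, 260)]
0.119 6 6 [(117, 198), (197, 276)]
0.119 6 0 [(128, 189), (206, 266)]
0.119 4 4 [(131, 185), (210, 263)]
top edge red (array([0.5641, 0.226 , 0.1192]), np.float64(2.6291942646902023e-05)) (array([0.552 , 0.2293, 0.118 ]), np.float64(0.0004327451084799982))
```

```bash
python3 - <<'E'
import cv2
for n,x0,rows in(('g1',206,(64,72,80)),('g2',404,(64,72,81))):
    im=cv2.imread(f'pics/{n}.png')[:,:,::-1]
    for y in rows: print(n,y,x0,[tuple(map(int,p)) for p in im[y,x0:x0+26]])
    print('col',[tuple(map(int,p)) for p in im[62:92,x0+12]])
E
```

```text
g1 64 206 [(234, 231, 229), (240, 234, 231), (197, 186, 188), (0, 19, 71), (15, 42, 88), (19, 45, 88), (22, 49, 96), (33, 68, 129), (33, 70, 137), (30, 67, 126), (36, 75, 145), (38, 72, 136), (40, 77, 142), (34, 68, 133), (28, 67, 135), (35, 73, 144), (39, 76, 146), (32, 61, 118), (9, 26, 48), (11, 30, 62), (25, 31, 58), (46, 49, 46), (49, 50, 51), (43, 45, 49), (48, 48, 52), (49, 49, 51)]
g1 72 206 [(234, 232, 230), (233, 232, 230), (237, 238, 236), (239, 238, 235), (158, 102, 96), (94, 0, 0), (101, 17, 15), (104, 19, 18), (118, 21, 22), (115, 28, 20), (110, 18, 19), (113, 19, 18), (113, 27, 21), (117, 23, 19), (111, 27, 21), (91, 12, 7), (94, 16, 17), (98, 20, 16), (93, 14, 10), (91, 20, 14), (57, 30, 33), (73, 83, 89), (66, 69, 75), (47, 50, 52), (48, 50, 52), (44, 43, 46)]
g1 80 206 [(235, 231, 231), (232, 229, 229), (234, 232, 230), (239, 241, 239), (233, 239, 235), (108, 11, 9), (103, 4, 5), (107, 17, 15), (112, 22, 12), (112, 23, 20), (107, 12, 6), (112, 26, 18), (119, 29, 27), (114, 23, 24), (112, 23, 23), (114, 20, 15), (110, 17, 17), (109, 18, 18), (111, 19, 13), (111, 14, 
[... 1469 characters left out ...]
 24, 22), (122, 26, 21), (115, 17, 13), (121, 23, 23), (120, 18, 17), (121, 23, 19), (121, 20, 19), (120, 19, 18), (119, 24, 21), (121, 19, 18), (127, 20, 14), (69, 87, 92), (69, 72, 80), (50, 54, 58), (223, 221, 217), (240, 238, 235), (231, 228, 229)]
col [(41, 83, 153), (41, 78, 151), (40, 79, 150), (38, 73, 146), (37, 81, 154), (34, 70, 136), (22, 49, 96), (20, 41, 74), (70, 21, 31), (116, 19, 16), (115, 24, 19), (120, 21, 18), (123, 27, 26), (120, 25, 20), (122, 24, 18), (120, 25, 16), (120, 20, 20), (124, 24, 21), (121, 25, 19), (121, 23, 23), (114, 15, 12), (125, 26, 21), (119, 11, 7), (107, 34, 32), (73, 76, 79), (76, 79, 84), (78, 79, 84), (75, 79, 83), (59, 59, 69), (152, 154, 152)]
```

```bash
python3 - <<'E'
from h import *
np.set_printoptions(precision=4,suppress=True)
m1=np.load('g1.png.npy',allow_pickle=True).item()['m'];m2=np.load('g2.png.npy',allow_pickle=True).item()['m']
for n,u,v in(('blue TL',208.4,410.7),('blue TR',223.3,425.7)):
    for dy in(0,1,2): print(n,cross(ray(m1,(u,64)),ray(m2,(v,64+dy))))
E
```

```text
blue TL (array([0.5628, 0.2226, 0.1214]), np.float64(0.0006891477385195217))
blue TL (array([0.5628, 0.2229, 0.1214]), np.float64(6.995348844945068e-06))
blue TL (array([0.5629, 0.2233, 0.1216]), np.float64(0.0007041653742075842))
blue TR (array([0.5517, 0.2259, 0.1215]), np.float64(0.0006464519811408802))
blue TR (array([0.5518, 0.2263, 0.1216]), np.float64(4.915442376865885e-05))
blue TR (array([0.5519, 0.2266, 0.1218]), np.float64(0.0007456474230854011))
```

```bash
python3 - <<'E'
from h import *
np.set_printoptions(precision=4,suppress=True)
m1=np.load('g1.png.npy',allow_pickle=True).item()['m'];m2=np.load('g2.png.npy',allow_pickle=True).item()['m']
def prof(n,row,a,b):
    im=cv2.imread(f'pics/{n}.png')[:,:,::-1]; h=cv2.cvtColor(im,cv2.COLOR_RGB2HSV)
    o=(h[row,a:b,0]>=5)&(h[row,a:b,0]<18)&(h[row,a:b,1]>150); x=np.nonzero(o)[0]+a; return x.min(),x.max(),[tuple(map(int,im[row,k])) for k in list(range(x.min()-1,x.min()+5))+list(range(x.max()-4,x.max()+2))]
for r1,r2 in((105,106),(107,108)):
    p=prof('g1',r1,190,260); q=prof('g2',r2,385,460); print(r1,p); print(r2,q)
    for s in(0,1): print(cross(ray(m1,(p[s],r1)),ray(m2,(q[s],r2))))
    print('mid',cross(ray(m1,((p[0]+p[1])/2,r1)),ray(m2,((q[0]+q[1])/2,r2))))
E
```

```text
105 (np.int64(199), np.int64(243), [(217, 192, 175), (155, 51, 0), (160, 68, 18), (165, 72, 23), (163, 70, 25), (161, 74, 24), (235, 112, 36), (204, 91, 29), (94, 34, 11), (116, 47, 15), (112, 50, 27), (61, 71, 82)])
106 (np.int64(391), np.int64(435), [(73, 79, 83), (97, 56, 28), (117, 46, 13), (115, 49, 15), (230, 104, 32), (245, 126, 42), (236, 115, 37), (236, 118, 40), (236, 115, 37), (239, 115, 36), (235, 110, 37), (230, 236, 236)])
(array([0.5832, 0.248 , 0.1182]), np.float64(8.334426798692803e-05))
(array([0.5491, 0.2583, 0.1184]), np.float64(0.00019889567844495233))
mid (array([0.5661, 0.2532, 0.1183]), np.float64(0.00014110382031562422))
107 (np.int64(199), np.int64(243), [(231, 233, 235), (141, 34, 0), (157, 61, 7), (155, 62, 13), (164, 65, 18), (164, 69, 20), (238, 114, 40), (216, 97, 33), (99, 39, 10), (111, 42, 5), (109, 48, 26), (55, 70, 78)])
108 (np.int64(391), np.int64(435), [(67, 71, 78), (105, 48, 21), (116, 49, 16), (118, 50, 11), (244, 117, 40), (245, 121, 42), (236, 112, 32), (237, 115, 38), (238, 115, 36), (239, 114, 31), (227, 113, 54), (237, 253, 255)])
(array([0.5837, 0.2495, 0.1187]), np.float64(8.719864931457406e-05))
(array([0.5495, 0.2598, 0.1189]), np.float64(0.00020200634747899912))
mid (array([0.5666, 0.2547, 0.1188]), np.float64(0.0001445860933949235))
```

>>> {"method": "drive_tool", "body": {
  "increments": [
    [[1,0,-0.4,0.1,0],[1,0,-0.7,0.24,0],[1,0,-0.7,0.24,0],[1,0,-0.7,0.24,0]]
  ]
}}

```text
time_s: 12.05
tcp_pos: [0.7411, 0.2902, 0.1908]
eef_rot: [180.0, -0.0, -106.6]
contact_force: [0.0, 0.2, 0.1]
gripper_width: 0.0879
gripper_force: 0.0
```

```bash
python3 gauge.py g3.png
```

```text
[0.741  0.2905 0.1916] [-179.973     0.0303 -106.5872] 12.1
red [537  63  23  18 326] [548.184   71.8742]
red [204 248   6   7  23] [206.5652 251.    ]
red [215 319  10  24 160] [219.35   333.3438]
orange [567  82  16   5  73] [574.2055  83.9863]
orange [514  89  56  20 658] [537.0821 101.5547]
orange [256 237   6  40  45] [258.4444 256.5333]
guess proj mark [551.7999  96.9541] pointer [546.1423  78.1151]
```

>>> {"method": "drive_tool", "body": {
  "increments": [
    [[1,0,0.4,0,0],[1,0,0.8,0,0],[1,0,1,0,0],[1,0,1,0,0]]
  ]
}}

```text
time_s: 12.6
tcp_pos: [0.6246, 0.3259, 0.1932]
eef_rot: [-179.9, 0.1, -106.4]
contact_force: [1.3, -0.0, 1.3]
gripper_width: 0.0879
gripper_force: 0.0
```

>>> {"method": "drive_tool", "body": {
  "increments": [
    [[1,0,0.4,0,0],[1,0,0.8,0,0],[1,0,1,0,0],[1,0,1,0,0]]
  ]
}}

```text
time_s: 13.1
tcp_pos: [0.5108, 0.3595, 0.192]
eef_rot: [-180.0, 0.1, -106.5]
contact_force: [0.1, 0.2, 0.9]
gripper_width: 0.0879
gripper_force: 0.0
```

>>> {"method": "drive_tool", "body": {
  "increments": [
    [[1,0,0.4,0,0],[1,0,0.8,0,0],[1,0,0.8,0,0],[1,0,0.8,0,0]]
  ]
}}

```text
time_s: 13.6
tcp_pos: [0.4206, 0.3864, 0.1912]
eef_rot: [-180.0, 0.0, -106.6]
contact_force: [0.8, 0.3, 0.5]
gripper_width: 0.0876
gripper_force: 0.0
```

```bash
python3 gauge.py g4.png
```

```text
[0.4208 0.3861 0.1909] [-179.9763    0.0217 -106.6565] 13.65
red [ 55  62  21  18 299] [65.4448 70.8161]
orange [ 45  81  63  27 816] [81.1446 97.7304]
guess proj mark [69.5813 96.6561] pointer [72.7133 77.8066]
```

```bash
python3 - <<'E'
from h import *
np.set_printoptions(precision=4,suppress=True)
def cls(p):
    c=cv2.cvtColor(np.uint8([[p]]),cv2.COLOR_RGB2HSV)[0,0].astype(int)
    v='' if c[2]>100 else 'd'
    if c[1]<90: return v+'g'
    if c[0]<5 or c[0]>174: return v+'R'
    if c[0]<20: return v+'O'
    if 100<c[0]<130: return v+'B'
    return '?'
for n,a,b in(('g3',500,600),('g4',30,125)):
    im=cv2.imread(f'pics/{n}.png')[:,:,::-1]
    for y in list(range(48,114,3)):
        k=[cls(p) for p in im[y,a:b]]; out=[];s=0
        for i in range(1,len(k)+1):
            if i==len(k) or k[i]!=k[s]:
                if k[s].strip('d')!='g': out.append(f'{k[s]}{a+s}-{a+i-1}')
                s=i
        print(n,y,*out)
E
```

```text
g3 48 dB543-548 B549-565
g3 51 dB542-547 B548-564
g3 54 dB541-547 B548-564
g3 57 dB541-546 B547-563
g3 60 dB540-545 B546-562
g3 63 dB539-539 ?540-540 dR541-542 R543-543 ?544-559
g3 66 dR540-541 R542-559
g3 69 dR540-541 R542-558
g3 72 dR539-540 R541-557
g3 75 R538-538 dR539-540 R541-557
g3 78 dR538-539 R540-556
g3 81
g3 84 O566-581
g3 87 O571-580
g3 90 O517-531
g3 93 O516-531
g3 96 O515-530
g3 99 O515-570
g3 102 O514-569
g3 105 O514-568
g3 108 O513-568
g3 111
g4 48 B49-65 dB66-73
g4 51 B50-66 dB67-74
g4 54 B50-66 dB67-74
g4 57 B51-67 dB68-75
g4 60 dB52-57 B58-62 dB63-66 B67-68 dB69-76
g4 63 dR55-56 R57-57 dR58-68 R69-69 dR70-70 R71-72 dR73-75
g4 66 R55-55 dR56-57 R58-58 dR59-59 R60-60 dR61-61 R62-67 dR68-75
g4 69 R56-57 dR58-58 R59-66 dR67-67 R68-72 dR73-76
g4 72 R57-57 dR58-58 R59-70 dR71-71 R72-73 dR74-76
g4 75 R58-58 dR59-59 R60-62 dR63-63 R64-66 dR67-67 R68-69 dR70-70 R71-74 dR75-77
g4 78 R59-59 dR60-61 R62-64 dR65-65 R66-67 dR68-70 R71-71 dR72-72 R73-74 dR75-78
g4 81 O90-104 dO105-105
g4 84 O91-106
g4 87 O92-105 dO106-106
g4 90 O83-91 dO92-93 O94-107
g4 93 O84-93 dO94-94 O95-107 dO108-108
g4 96 O84-100 dO101-101 dO103-103
g4 99 O44-93 dO94-94 O95-100 dO101-101
g4 102 O45-98 dO99-99 O100-100 dO101-101
g4 105 O46-100 dO101-101 O102-102
g4 108 O59-102
g4 111
```

```bash
python3 - <<'E'
from h import *
from scipy.optimize import minimize_scalar
np.set_printoptions(precision=4,suppress=True)
m3=np.load('g3.png.npy',allow_pickle=True).item()['m'];m4=np.load('g4.png.npy',allow_pickle=True).item()['m']
def T(n,a,b,ya,yb,slope=0):  # a: edges g3, b: edges g4; slope: col per row in g4
    f=lambda d:cross(ray(m3,(a,ya)),ray(m4,(b+slope*d,yb+d)))
    d=minimize_scalar(lambda d:f(d)[1],bounds=(-5,5),method='bounded').x; print(n,f(d)[0],f(d)[1],'drow',round(d,2))
T('blue mid',552.5,62,54,54,.33); T('blue TL',547.5,49.5,54,54,.33); T('blue TR',564.5,66.5,54,54,.33)
T('red mid',547,68.5,78.5,78.5,.28); T('red mid72',548,67.0,72,72,.28)
T('tongue mid',573.5,98.5,84,84,.3); T('tongue L',565.5,90.5,84,84,.3); T('tongue R',581.5,106.5,84,84,.3)
T('cursor mid',541,74,105,105,.3)
E
```

```text
blue mid [0.5567 0.2223 0.1187] 7.124575737751241e-10 drow -0.33
blue TL [0.5623 0.2211 0.122 ] 3.8056776039604964e-10 drow -0.37
blue TR [0.5514 0.2244 0.122 ] 6.145792423594905e-10 drow -0.29
red mid [0.561  0.237  0.1185] 3.401562842614101e-10 drow -0.31
red mid72 [0.5599 0.233  0.1182] 5.652024387934161e-10 drow -0.32
tongue mid [0.5431 0.2461 0.118 ] 6.927248434187687e-10 drow -0.21
tongue L [0.5485 0.2445 0.118 ] 9.442610879398896e-10 drow -0.24
tongue R [0.5377 0.2478 0.118 ] 1.0700487387212923e-09 drow -0.18
cursor mid [0.5665 0.2538 0.1188] 6.767438376157488e-10 drow -0.31
```

```bash
python3 - <<'E'
import cv2
for n,a,b in(('g3',530,551),('g4',63,86)):
    im=cv2.imread(f'pics/{n}.png')[:,:,::-1]
    for y in(40,54,74): print(n,y,[tuple(map(int,p)) for p in im[y,a:b]])
from h import *
np.set_printoptions(precision=4,suppress=True)
for n in('g3','g4'):
    m=np.load(n+'.png.npy',allow_pickle=True).item()['m']; U=np.array([-.958,.287,0])
    for zc,h in((.116,.006),(.1187,.0033)):
        c=np.array([.5567,.2223,zc]); print(n,zc,[proj(m,c+s*U*.006+[0,0,v*h]).round(1) for s,v in((-1,1),(1,1),(-1,-1),(1,-1))])
E
```

```text
g3 40 [(240, 238, 235), (241, 239, 238), (240, 237, 236), (241, 239, 236), (241, 239, 237), (238, 235, 235), (240, 237, 237), (240, 237, 234), (238, 235, 235), (240, 239, 236), (240, 238, 236), (244, 242, 241), (255, 253, 251), (196, 197, 199), (33, 51, 77), (11, 27, 62), (15, 31, 69), (21, 40, 71), (24, 38, 69), (14, 31, 58), (18, 46, 90)]
g3 54 [(239, 235, 234), (239, 236, 235), (240, 236, 236), (240, 238, 237), (241, 240, 239), (242, 239, 239), (242, 240, 239), (242, 241, 239), (244, 243, 241), (255, 254, 252), (187, 186, 191), (20, 34, 68), (8, 27, 58), (18, 35, 68), (20, 34, 66), (14, 36, 67), (17, 33, 64), (23, 51, 97), (35, 71, 138), (44, 85, 159), (44, 83, 158)]
g3 74 [(242, 240, 238), (242, 240, 238), (241, 239, 238), (242, 240, 239), (242, 239, 238), (242, 241, 240), (247, 248, 247), (244, 236, 233), (136, 104, 101), (65, 0, 0), (85, 9, 2), (123, 23, 20), (124, 26, 19), (126, 22, 18), (122, 17, 15), (120, 18, 15), (127, 26, 26), (124, 26, 18), (123, 21, 20), (130, 33, 26), (128, 22, 20)]
g4 40 [(26, 55, 113), (19, 38, 82), (23, 36, 58), (4, 25, 54), (8, 27, 59), (18, 31, 57
[... 690 characters left out ...]
4), (104, 16, 16), (101, 16, 12), (107, 22, 24), (103, 18, 14), (102, 15, 8), (102, 15, 17), (109, 22, 26), (113, 26, 23), (90, 6, 7), (63, 20, 12), (52, 6, 2), (35, 0, 0), (214, 216, 216), (231, 231, 227), (216, 216, 212), (217, 212, 213), (221, 216, 213), (216, 213, 210), (216, 213, 211), (218, 212, 211)]
g3 0.116 [array([547.1,  53.2]), array([565.1,  53.2]), array([534.6,  56.4]), array([551.6,  56.3])]
g3 0.1187 [array([547.1,  53.2]), array([565.1,  53.2]), array([540.1,  55. ]), array([557.5,  54.9])]
g4 0.116 [array([48.7, 52.8]), array([66.7, 52.9]), array([64., 56.]), array([80.9, 56. ])]
g4 0.1187 [array([48.7, 52.8]), array([66.7, 52.9]), array([57.3, 54.6]), array([74.7, 54.7])]
```

>>> {"method": "drive_tool", "body": {
  "increments": [
    [[1,0.2,-0.1,-0.3,0],[1,0.6,-0.3,-0.4,0],[1,0.87,-0.47,-0.4,0],[1,0.87,-0.47,-0.4,0],[1,0.87,-0.47,-0.4,0]]
  ]
}}

```text
time_s: 14.28
tcp_pos: [0.4447, 0.2696, 0.2387]
eef_rot: [-180.0, 0.0, -106.7]
contact_force: [1.0, 0.4, 0.4]
gripper_width: 0.0881
gripper_force: 0.0
```

```bash
python3 gauge.py k1.png
```

```text
[0.4445 0.27   0.2386] [-179.9973   -0.0039 -106.6843] 14.325
red [110  50  38  25 652] [128.0245  62.3359]
red [190 191  14  12 126] [196.627  197.2222]
orange [179 203  45  19 293] [208.1809 210.4881]
guess proj mark [198.8197 215.1872] pointer [199.374  199.9506]
```

>>> {"method": "drive_tool", "body": {
  "increments": [
    [[1,0,-0.4,0,0],[1,0,-0.8,0,0],[1,0,-1,0,0],[1,0,-1,0,0]]
  ]
}}

```text
time_s: 14.82
tcp_pos: [0.5602, 0.2356, 0.2373]
eef_rot: [179.9, -0.1, -106.7]
contact_force: [0.2, 0.5, -0.1]
gripper_width: 0.0873
gripper_force: 0.0
```

>>> {"method": "drive_tool", "body": {
  "increments": [
    [[1,0,-0.4,0,0],[1,0,-0.8,0,0],[1,0,-1,0,0],[1,0,-1,0,0]]
  ]
}}

```text
time_s: 15.32
tcp_pos: [0.6744, 0.2014, 0.2373]
eef_rot: [179.9, -0.1, -106.7]
contact_force: [0.4, -0.1, -0.2]
gripper_width: 0.0879
gripper_force: 0.0
```

```bash
python3 gauge.py k2.png
python3 - <<'E'
from h import *
for n in('k1','k2'):
    im=cv2.imread(f'pics/{n}.png')[:,:,::-1]; h=cv2.cvtColor(im,cv2.COLOR_RGB2HSV)
    m=((h[...,0]<5)|(h[...,0]>174))&(h[...,1]>150)&(h[...,2]>40)
    for y in range(60,180,2):
        x=np.nonzero(m[y])[0]
        if len(x)>4: print(n,y,x.min(),x.max(),list(map(int,im[y,x.min():x.max()+1,0])))
E
```

```text
[0.6736 0.2017 0.2377] [ 179.9333   -0.0555 -106.6354] 15.375
red [441  49  32  25 568] [456.6831  61.2289]
red [439 191  15  12 131] [445.6489 197.145 ]
orange [427 203  45  19 285] [446.4    210.1158]
orange [245 317   3  23  23] [246.0435 328.    ]
guess proj mark [448.6453 214.8248] pointer [445.8545 199.5202]
k1 60 110 144 [198, 212, 169, 130, 138, 138, 146, 147, 134, 143, 143, 141, 139, 142, 141, 141, 142, 116, 85, 82, 81, 82, 80, 79, 86, 84, 85, 86, 86, 88, 91, 91, 94, 90, 99]
k1 62 110 145 [201, 205, 210, 177, 135, 144, 142, 137, 141, 146, 137, 146, 143, 140, 140, 139, 145, 114, 86, 84, 75, 80, 83, 82, 86, 81, 79, 82, 82, 77, 83, 78, 86, 86, 82, 84]
k1 64 111 147 [204, 205, 212, 175, 138, 137, 141, 140, 139, 140, 140, 138, 138, 138, 136, 138, 109, 84, 81, 79, 78, 80, 77, 74, 78, 77, 77, 79, 81, 82, 82, 88, 87, 86, 89, 87, 86]
k1 66 113 147 [205, 217, 179, 134, 143, 138, 133, 138, 138, 136, 136, 132, 135, 114, 81, 76, 74, 80, 81, 84, 78, 77, 75, 77, 75, 79, 82, 78, 75, 79, 76, 76, 80, 82, 80]
k1 68 115 147 [126, 119, 135, 141, 138, 136, 136, 137, 133, 129, 109, 81, 78, 81, 72,
[... 563 characters left out ...]
17, 218, 218, 217, 218, 218, 222, 218, 221, 221, 218, 224]
k2 64 441 470 [92, 98, 96, 98, 101, 98, 107, 99, 96, 103, 107, 105, 100, 113, 180, 225, 221, 221, 220, 220, 219, 219, 217, 223, 218, 219, 216, 218, 221, 208]
k2 66 441 468 [92, 100, 104, 108, 110, 108, 101, 112, 114, 111, 111, 107, 114, 113, 124, 180, 209, 227, 217, 222, 222, 217, 222, 219, 219, 223, 219, 226]
k2 68 441 466 [118, 105, 110, 107, 113, 117, 112, 117, 113, 120, 121, 121, 123, 119, 119, 125, 130, 173, 212, 216, 218, 222, 222, 212, 216, 200]
k2 70 442 461 [124, 113, 117, 123, 128, 120, 124, 130, 125, 133, 131, 136, 134, 134, 134, 136, 131, 132, 140, 143]
k2 72 444 454 [136, 124, 132, 129, 134, 137, 132, 142, 141, 146, 146]
```

```bash
python3 - <<'E'
from h import *
np.set_printoptions(precision=4,suppress=True)
c={};M={}
for n,t,lim in(('k1',107,135),('k2',165,480)):
    im=cv2.imread(f'pics/{n}.png')[:,:,::-1]; h=cv2.cvtColor(im,cv2.COLOR_RGB2HSV)
    m=((h[...,0]<5)|(h[...,0]>174))&(h[...,1]>150)&(im[...,0]>t); m[90:]=0; m[:,lim:]=0
    y,x=np.nonzero(m); print(n,x.min(),x.max(),y.min(),y.max(),len(x))
    (cx,cy),ax,an=cv2.fitEllipse(np.vstack(max(cv2.findContours(m.astype(np.uint8),cv2.RETR_EXTERNAL,cv2.CHAIN_APPROX_NONE)[0],key=len))); print(cx,cy,ax)
    c[n]=((x.min()+x.max())/2,(y.min()+y.max())/2); M[n]=np.load(n+'.png.npy',allow_pickle=True).item()['m']; c[n+'e']=(cx,cy)
for s in('','e'): 
    p,e=cross(ray(M['k1'],c['k1'+s]),ray(M['k2'],c['k2'+s])); d=p[:2]-[.5338,.1495]; print('peg top',p,e,np.linalg.norm(d),np.degrees(np.arctan2(d[1],d[0])))
E
```

```text
k1 110 127 50 69 282
118.40706634521484 59.81196975708008 (16.454978942871094, 19.863624572753906)
k2 455 472 49 69 298
463.3224182128906 58.927406311035156 (16.812620162963867, 20.617877960205078)
peg top [0.5472 0.1188 0.1632] 0.0006847112997498683 0.033518705187309164 -66.43376141239743
peg top [0.5473 0.1188 0.1632] 0.0004445827485699015 0.03354725383164126 -66.18418082298663
```

>>> {"method": "drive_tool", "body": {
  "increments": [
    [[1,0.4,0.25,0,0],[1,0.8,0.5,0,0],[1,1,0.61,0,0],[1,1,0.61,0,0]]
  ]
}}

```text
time_s: 15.88
tcp_pos: [0.5674, 0.1069, 0.2401]
eef_rot: [-179.9, 0.1, -106.6]
contact_force: [0.2, 0.3, -0.6]
gripper_width: 0.0875
gripper_force: 0.0
```

```bash
python3 g.py '[.568,.1039,.1535]'
```

```text
[0.56738655 0.10692671 0.24009688] [-1.79938082e+02  8.66448791e-02 -1.06594812e+02] t 15.875 shift [ 0.023 -0.012  0.722]
```

>>> {"method": "drive_tool", "body": {
  "increments": [
    [[1,0.025,-0.01,0.3,0],[1,0.025,-0.01,0.6,0],[1,0.025,-0.01,0.71,0],[1,0.025,-0.01,0.71,0]]
  ]
}}

```text
time_s: 16.38
tcp_pos: [0.5696, 0.1045, 0.1532]
eef_rot: [180.0, -0.1, -106.6]
contact_force: [0.7, -0.2, 1.0]
gripper_width: 0.0876
gripper_force: 0.0
```

>>> {"method": "drive_tool", "body": {
  "increments": [
    [[1,0.01,-0.09,0,0],[1,0.0,-0.15,-0.005,0],[1,-0.03,-0.217,-0.007,0],[1,-0.03,-0.217,-0.007,0]]
  ]
}}

```text
time_s: 16.88
tcp_pos: [0.5967, 0.0999, 0.1546]
eef_rot: [-179.9, 0.0, -106.7]
contact_force: [-1.2, -0.2, -0.3]
gripper_width: 0.0876
gripper_force: 0.0
```

>>> {"method": "drive_tool", "body": {
  "increments": [
    [[1,0.03,0.1,0,0],[1,0.03,0.1,-0.4,0],[1,0.03,0.1,-0.9,0],[1,0.03,0.1,-0.95,0],[1,0.03,0.1,-0.95,0]]
  ]
}}

```text
time_s: 17.5
tcp_pos: [0.5824, 0.1001, 0.2689]
eef_rot: [-180.0, 0.1, -106.6]
contact_force: [-0.6, 0.2, -0.0]
gripper_width: 0.0878
gripper_force: 0.0
```

```bash
python3 g.py '[.56,.2357,.2377]'
```

```text
[0.58240611 0.10007321 0.26885314] [-1.79957670e+02  8.01791316e-02 -1.06625301e+02] t 17.5 shift [-1.03   0.502  0.26 ]
```

>>> {"method": "drive_tool", "body": {
  "increments": [
    [[1,-0.4,0.2,0,0],[1,-0.8,0.4,0.1,0],[1,-1,0.5,0.2,0],[1,-1,0.5,0.2,0]]
  ]
}}

```text
time_s: 18.0
tcp_pos: [0.558, 0.2331, 0.2412]
eef_rot: [179.8, -0.2, -106.5]
contact_force: [0.5, 0.1, -0.4]
gripper_width: 0.0879
gripper_force: 0.0
```

```bash
python3 peg.py .164
```

```text
[0.5592 0.2317 0.243 ] [ 0.321  -0.0249 -0.0557] 0.0 18.1
w [269  75  21  21 338] [278.8757  84.8669] [0.5593 0.1291] r 0.03262874448581388 phi -38.61946864763375
w [314 195  12  11 125] [319.36 199.72] [0.5563 0.2203] r 0.074310746009209 phi 72.38764020827433
s [ 85 244  62  28 233] [113.7339 257.7425] [0.8254 0.4375] r 0.40984528687822935 phi 44.64773283304734
finger r 0.10137106568923922 phi 105.36017317697144
```

>>> {"method": "drive_tool", "body": {
  "increments": [
    [[1,0.4,-0.05,0,0],[1,0.8,-0.1,0,0],[1,1,-0.12,0,0],[1,1,-0.12,0,0]]
  ]
}}

```text
time_s: 18.6
tcp_pos: [0.5392, 0.1109, 0.2449]
eef_rot: [-180.0, 0.0, -106.8]
contact_force: [0.2, 0.2, 0.6]
gripper_width: 0.0877
gripper_force: 0.0
```

>>> {"method": "drive_tool", "body": {
  "increments": [
    [[1,0.4,-0.05,0,0],[1,0.8,-0.1,0,0],[1,1,-0.12,0,0],[1,1,-0.12,0,0]]
  ]
}}

```text
time_s: 19.1
tcp_pos: [0.5189, -0.0071, 0.2446]
eef_rot: [-180.0, 0.0, -106.7]
contact_force: [-0.0, 0.7, -0.4]
gripper_width: 0.0875
gripper_force: 0.0
```

>>> {"method": "drive_tool", "body": {
  "increments": [
    [[0.14,0.4,-0.05,0,-0.02],[0.14,0.8,-0.1,0,-0.048],[0.14,0.95,-0.12,0,-0.048],[0.14,0.95,-0.12,0,-0.048]]
  ]
}}

```text
time_s: 19.6
tcp_pos: [0.5004, -0.1197, 0.2443]
eef_rot: [-180.0, 0.0, -89.6]
contact_force: [-0.5, 0.4, -0.7]
gripper_width: 0.0542
gripper_force: 0.0
```

```bash
cat > lan.py <<'E'
from h import *
import sys
np.set_printoptions(precision=4,suppress=True)
im,m=snap('wrist',sys.argv[1]); s=r.get_state(); print(s['tcp_pos'],s['eef_rot'],s['gripper_width'],s['time_s'])
g=cv2.cvtColor(im,cv2.COLOR_RGB2HSV)
C=np.array(eval(sys.argv[2])); p=proj(m,[*C,.072]); print('expect',p)
# dark brownish-grey pottery: radial edges from expected centre, from outside in, against bright table
gray=cv2.GaussianBlur(cv2.cvtColor(im,cv2.COLOR_RGB2GRAY),(3,3),0).astype(float); P=[]
for a in np.radians(np.arange(0,360,3)):
    rr=np.arange(25,75,.5); x=p[0]+rr*np.cos(a); y=p[1]+rr*np.sin(a)
    v=cv2.remap(gray.astype(np.float32),x[None].astype(np.float32),y[None].astype(np.float32),1)[0]
    gr=v[4:]-v[:-4]; k=gr.argmax()
    if gr[k]>35: P.append((x[k+2],y[k+2],0))
P=np.array(P); Q=np.array([plane(m,q[:2],.069)[:2] for q in P])
c=C.astype(float); rad=.052
from scipy.optimize import least_squares
f=least_squares(lambda v:np.hypot(*(Q-v[:2]).T)-v[2],[*c,.052],loss='soft_l1',f_scale=.001); rs=np.abs(f.fun)
print('lantern',f.x,len(Q),'median resid',np.median(rs)); np.save('lan_q.npy',Q)
h=np.degrees(np.arctan2(*(Q-f.x[:2]).T[::-1])); print('good deg',h[np.abs(np.hypot(*(Q-f.x[:2]).T)-f.x[2])<.0015].round())
E
python3 lan.py l1.png '[.497,-.255]'
```

```text
[ 0.5005 -0.1191  0.2443] [-179.9966    0.0092  -89.4969] 0.0521686264412556 19.65
expect [326.424  53.217]
lantern [ 0.5017 -0.243   0.0517] 118 median resid 0.0002685716494942453
good deg [-166. -168. -171. -173. -176. -178.  159.  156.  152.  149.  146.  142.
  139.  135.  131.  128.  124.  120.  116.  112.  108.  104.  100.   96.
   92.   88.   84.   79.   75.   71.   67.   63.   59.   55.   51.   47.
   43.   40.   36.   32.   29.   25.   22.   18.   15.   11.    8.    5.
    2.   -1.   -5.   -7.  -10.  -14.  -17.  -19.  -22.  -25.  -28.  -31.
  -34.  -36.  -39.  -42.  -64.  -66.  -69.  -72.  -74.  -77.  -79.  -82.
  -85.  -87.  -90.  -92.  -95.  -97. -100. -102. -105. -107. -110. -112.
 -114. -117. -119. -121. -140. -142. -144. -147. -149. -151. -154. -156.
 -158. -161. -163.]
```

>>> {"method": "drive_tool", "body": {
  "increments": [
    [[0.14,0.4,0,0,0],[0.14,0.8,0,0,0],[0.14,0.98,-0.01,0,0],[0.14,0.98,-0.01,0,0]]
  ]
}}

```text
time_s: 20.15
tcp_pos: [0.5032, -0.2371, 0.2439]
eef_rot: [180.0, 0.0, -89.5]
contact_force: [-0.0, 0.3, -0.2]
gripper_width: 0.0501
gripper_force: 0.0
```

>>> {"method": "drive_tool", "body": {
  "increments": [
    [[0.14,0.4,0,0,0],[0.14,0.8,0,0.2,0],[0.14,0.98,-0.01,0.5,0],[0.14,0.98,-0.01,0.9,0],[0.14,0.98,-0.01,0.9,0]]
  ]
}}

```text
time_s: 20.78
tcp_pos: [0.5034, -0.3524, 0.1328]
eef_rot: [179.6, 0.2, -89.4]
contact_force: [0.3, 0.2, 1.0]
gripper_width: 0.0498
gripper_force: 0.0
```

```bash
python3 g.py '[.505,-.353,.031]'
```

```text
[ 0.50340042 -0.35240955  0.13283616] [179.60248059   0.18099079 -89.36341542] t 20.775 shift [ 0.005 -0.013  0.849]
```

>>> {"method": "drive_tool", "body": {
  "increments": [
    [[0.14,0,-0.01,0.4,0],[0.14,0,-0.01,0.75,0],[0.14,0,-0.01,0.85,0],[0.14,0,-0.01,0.85,0]]
  ]
}}

```text
time_s: 21.28
tcp_pos: [0.5075, -0.3544, 0.0358]
eef_rot: [-180.0, -0.0, -89.3]
contact_force: [0.6, 0.5, 0.5]
gripper_width: 0.0497
gripper_force: 0.0
```

>>> {"method": "drive_tool", "body": {
  "increments": [
    [[0.14,-0.15,0.003,0,0],[0.14,-0.3,0.006,0,0],[0.14,-0.39,0.008,0,0],[0.14,-0.42,0.008,0,0],[0.14,-0.45,0.009,0,0]]
  ]
}}

```text
time_s: 21.9
tcp_pos: [0.5048, -0.3004, 0.0346]
eef_rot: [-180.0, -0.0, -89.3]
contact_force: [0.3, -0.5, -0.8]
gripper_width: 0.0499
gripper_force: 0.0
```

>>> {"method": "drive_tool", "body": {
  "increments": [
    [[0.14,-0.03,0,0,0],[0.14,-0.06,0.001,0,0],[0.14,-0.1,0.002,0,0],[0.14,-0.15,0.003,0,0],[0.14,-0.2,0.004,0,0]]
  ]
}}

```text
time_s: 22.52
tcp_pos: [0.5039, -0.2763, 0.0344]
eef_rot: [-180.0, -0.0, -89.4]
contact_force: [0.2, -2.8, -0.3]
gripper_width: 0.0505
gripper_force: 1.3
```

>>> {"method": "drive_tool", "body": {
  "increments": [
    [[0.14,-0.08,0.002,0,0],[0.14,-0.17,0.004,0,0],[0.14,-0.25,0.006,0,0],[0.14,-0.33,0.008,0,0],[0.14,-0.42,0.01,0,0]]
  ]
}}

```text
time_s: 23.15
tcp_pos: [0.502, -0.2256, 0.0344]
eef_rot: [180.0, 0.0, -89.3]
contact_force: [0.8, -2.5, -1.3]
gripper_width: 0.05
gripper_force: 1.3
```

>>> {"method": "drive_tool", "body": {
  "increments": [
    [[0.14,-0.08,0.002,0,0],[0.14,-0.17,0.004,0,0],[0.14,-0.25,0.006,0,0],[0.14,-0.33,0.008,0,0],[0.14,-0.42,0.01,0,0]]
  ]
}}

```text
time_s: 23.78
tcp_pos: [0.5002, -0.1752, 0.0344]
eef_rot: [180.0, 0.0, -89.4]
contact_force: [-0.5, -3.2, 0.2]
gripper_width: 0.0499
gripper_force: 1.3
```

>>> {"method": "drive_tool", "body": {
  "increments": [
    [[0.14,-0.08,0.002,0,0],[0.14,-0.17,0.004,0,0],[0.14,-0.25,0.006,0,0],[0.14,-0.33,0.008,0,0],[0.14,-0.42,0.01,0,0]]
  ]
}}

```text
time_s: 24.4
tcp_pos: [0.4985, -0.1249, 0.0344]
eef_rot: [180.0, 0.0, -89.4]
contact_force: [0.4, -3.4, -0.8]
gripper_width: 0.0498
gripper_force: 1.3
```

```bash
python3 g.py '[.4956,-.0375,.0344]'
```

```text
[ 0.4984688 -0.1248847  0.0344016] [ 1.79997055e+02  4.21294236e-04 -8.93597258e+01] t 24.4 shift [-0.728  0.016  0.   ]
```

>>> {"method": "drive_tool", "body": {
  "increments": [
    [[0.14,-0.08,0.002,0,0],[0.14,-0.17,0.004,0,0],[0.14,-0.25,0.006,0,0],[0.14,-0.33,0.008,0,0],[0.14,-0.4,0.01,0,0]]
  ]
}}

```text
time_s: 25.02
tcp_pos: [0.4968, -0.0769, 0.0344]
eef_rot: [180.0, -0.0, -89.3]
contact_force: [-0.1, -3.0, -1.3]
gripper_width: 0.0499
gripper_force: 1.3
```

>>> {"method": "drive_tool", "body": {
  "increments": [
    [[0.14,-0.07,0.002,0,0],[0.14,-0.14,0.004,0,0],[0.14,-0.2,0.005,0,0],[0.14,-0.24,0.006,0,0],[0.14,-0.24,0.006,0,0]]
  ]
}}

```text
time_s: 25.65
tcp_pos: [0.4959, -0.0482, 0.0345]
eef_rot: [-180.0, 0.0, -89.3]
contact_force: [0.4, 0.3, -0.3]
gripper_width: 0.05
gripper_force: 0.0
```

```bash
python3 - <<'E'
from h import *
np.set_printoptions(precision=4,suppress=True)
print(r.get_state()['tcp_pos'],r.get_state()['contact_force'])
for n in('side','top'):
    im,m=snap(n,n+'5.png'); print(n,'expected lantern',proj(m,[.495,.008,.072]),'feeler',proj(m,[.494,.0153,.119]))
    h=cv2.cvtColor(im,cv2.COLOR_RGB2HSV); b=((h[...,0]>100)&(h[...,0]<130)&(h[...,1]>110)).astype(np.uint8)
    k,l,st,c=cv2.connectedComponentsWithStats(b)
    for i in range(1,k):
        if 15<st[i,4]<400: print(st[i],c[i])
E
```

```text
[ 0.4959 -0.0482  0.0345] [ 0.4172  0.3035 -0.3117]
side expected lantern [344.6272 203.4217] feeler [344.8498 193.2748]
[320 192  26  21 136] [332.7574 202.1103]
[277 234  16  13  73] [284.3699 239.9863]
top expected lantern [323.4378 202.5373] feeler [321.4963 201.789 ]
[216 141  18  18 249] [224.5582 149.3092]
[257 183  11   6  47] [262.0638 185.766 ]
[189 196  15  15  96] [197.6667 203.9583]
```

>>> {"method": "drive_tool", "body": {
  "increments": [
    [[0.14,0.1,0,0,0],[0.14,0.5,0,0,0],[0.14,0.6,0,-0.4,0],[0.14,0.6,0,-0.9,0],[0.14,0.6,0,-1,0]]
  ]
}}

```text
time_s: 26.38
tcp_pos: [0.4987, -0.1217, 0.1586]
eef_rot: [-179.6, 0.0, -89.4]
contact_force: [1.2, 0.5, -1.7]
gripper_width: 0.0499
gripper_force: 0.0
```

>>> {"method": "drive_tool", "body": {
  "increments": [
    [[0.14,0,0,-0.5,0],[0.14,-0.2,0,-0.9,0],[0.14,-0.6,0,-1,0],[0.14,-1,0,-1,0],[0.14,-1,0,-1,0]]
  ]
}}

```text
time_s: 27.0
tcp_pos: [0.495, 0.0012, 0.2741]
eef_rot: [180.0, 0.0, -89.2]
contact_force: [-0.8, 0.4, -1.2]
gripper_width: 0.0498
gripper_force: 0.0
```

>>> {"method": "drive_tool", "body": {
  "increments": [
    [[0.14,-0.5,0,0,0],[0.14,-0.9,0,0,0],[0.14,-0.9,0,0,0],[0.14,-0.9,0,0,0]]
  ]
}}

```text
time_s: 27.5
tcp_pos: [0.4938, 0.1065, 0.2738]
eef_rot: [179.9, -0.0, -89.3]
contact_force: [0.3, -0.8, -0.6]
gripper_width: 0.0501
gripper_force: 0.0
```

```bash
python3 lan.py l2.png '[.495,.006]'; python3 - <<'E'
from h import *
np.set_printoptions(precision=4,suppress=True)
m=camera_model('wrist'); im=cv2.imread('pics/l2.png')[:,:,::-1]; h=cv2.cvtColor(im,cv2.COLOR_RGB2HSV)
print('feeler guess px',proj(m,[.494,.0153,.119]))
b=((h[...,0]>100)&(h[...,0]<130)&(h[...,1]>110)).astype(np.uint8); k,l,st,c=cv2.connectedComponentsWithStats(b)
for i in range(1,k):
    if st[i,4]>60:
        y,x=np.nonzero(l==i); t=y.min(); e=(x[y<=t+1].mean(),t); print(st[i],'end px',e,plane(m,e,.125),plane(m,e,.119))
E
```

```text
[0.4939 0.1061 0.274 ] [179.9534  -0.0314 -89.3903] 0.049989807895791494 27.55
expect [321.8062  92.3781]
lantern [0.4952 0.0058 0.0522] 101 median resid 0.0006945572660086718
good deg [-179.  178.  175.  172.  169.  167.  164.  161.  158.  155.  152.  149.
  146.  143.  141.  138.  135.  132.  128.  125.  122.  119.  116.  113.
  110.  107.  104.  100.   97.   94.   91.   88.   65.   62.   59.   56.
    6.   -5.   -8.  -11.  -14.  -16.  -19.  -22.  -25.  -28.  -31.  -34.
  -37.  -43.  -74.  -77.  -86.  -93. -102. -139. -142. -145. -148. -151.
 -154. -157. -160. -163. -165. -168. -171. -174. -177.]
feeler guess px [322.7465 100.0973]
[ 291  100   38   96 1125] end px (np.float64(320.2857142857143), np.int64(100)) [0.4964 0.0154 0.125 ] [0.4964 0.0152 0.119 ]
[112 317   7  20  67] end px (np.float64(114.5), np.int64(317)) [0.7458 0.2682 0.125 ] [0.7509 0.2731 0.119 ]
```

```bash
python3 - <<'E'
from h import *
np.set_printoptions(precision=4,suppress=True)
m=camera_model('wrist'); im=cv2.imread('pics/l2.png')[:,:,::-1]
for y in range(86,106): print(y,[tuple(map(int,p)) for p in im[y,311:331:2]])
for y in(90,94,98,100): print(y,plane(m,(320,y),.125),plane(m,(320,y),.117))
for n in (.135,.14,.146): print(n,proj(m,[.5338-.284*n,.1495-.9588*n,.119]))
E
```

```text
86 [(106, 95, 86), (110, 98, 88), (122, 115, 100), (118, 111, 97), (121, 108, 95), (118, 107, 95), (119, 105, 96), (107, 95, 83), (114, 99, 88), (108, 97, 87)]
87 [(64, 57, 52), (68, 61, 54), (128, 115, 98), (126, 110, 103), (124, 110, 100), (122, 106, 95), (122, 109, 97), (62, 56, 51), (72, 64, 58), (73, 69, 61)]
88 [(72, 64, 59), (71, 63, 57), (111, 101, 90), (103, 91, 80), (107, 98, 86), (110, 98, 90), (110, 101, 92), (70, 64, 58), (79, 72, 63), (72, 63, 58)]
89 [(73, 62, 58), (70, 59, 54), (68, 60, 55), (67, 58, 58), (66, 61, 53), (66, 55, 55), (64, 57, 50), (72, 61, 59), (70, 58, 56), (69, 60, 54)]
90 [(71, 65, 59), (75, 63, 60), (79, 69, 63), (71, 62, 56), (71, 62, 55), (73, 67, 59), (74, 65, 56), (79, 70, 65), (77, 67, 63), (80, 70, 65)]
91 [(78, 67, 61), (73, 65, 57), (73, 63, 60), (69, 64, 55), (74, 70, 61), (77, 66, 63), (77, 69, 63), (71, 61, 57), (74, 64, 62), (76, 68, 62)]
92 [(77, 69, 65), (71, 62, 58), (73, 65, 59), (76, 66, 62), (75, 66, 61), (66, 62, 54), (75, 72, 61), (70, 63, 56), (71, 64, 60), (75, 67, 60)]
93 [(76, 69, 64), (73, 63, 57), (78, 71, 62), (76, 68, 61
[... 1445 characters left out ...]
1, 54), (73, 66, 57), (18, 41, 80), (37, 76, 143), (40, 76, 144), (36, 73, 141), (30, 66, 135), (18, 48, 115), (97, 80, 58)]
104 [(75, 65, 60), (73, 64, 59), (75, 69, 57), (19, 51, 105), (35, 72, 141), (34, 73, 138), (30, 67, 137), (37, 76, 143), (30, 65, 134), (45, 48, 64)]
105 [(76, 67, 63), (77, 68, 60), (74, 62, 52), (24, 55, 119), (33, 70, 134), (30, 64, 132), (27, 66, 134), (31, 66, 137), (33, 69, 142), (50, 52, 58)]
90 [0.4967 0.0064 0.125 ] [0.4968 0.0059 0.117 ]
94 [0.4967 0.01   0.125 ] [0.4968 0.0096 0.117 ]
98 [0.4967 0.0136 0.125 ] [0.4967 0.0133 0.117 ]
100 [0.4967 0.0154 0.125 ] [0.4967 0.0152 0.117 ]
0.135 [321.2228 105.1843]
0.14 [322.7062 100.0625]
0.146 [324.5062  93.8471]
```

>>> {"method": "drive_tool", "body": {
  "increments": [
    [[0.14,0.4,0,0,0],[0.14,0.8,0,0,0],[0.14,1,0,0,0],[0.14,1,0,0,0]]
  ]
}}

```text
time_s: 28.05
tcp_pos: [0.4949, -0.0154, 0.2744]
eef_rot: [180.0, -0.0, -89.6]
contact_force: [0.1, 0.5, 0.3]
gripper_width: 0.0501
gripper_force: 0.0
```

>>> {"method": "drive_tool", "body": {
  "increments": [
    [[0.14,0.5,0,0,0],[0.14,0.9,0,0.1,0],[0.14,0.9,0,0.5,0],[0.14,0.9,0,1,0],[0.14,0.9,0,1,0]]
  ]
}}

```text
time_s: 28.68
tcp_pos: [0.4933, -0.1212, 0.1509]
eef_rot: [179.5, -0.0, -89.4]
contact_force: [0.2, 0.5, 1.8]
gripper_width: 0.0499
gripper_force: 0.0
```

>>> {"method": "drive_tool", "body": {
  "increments": [
    [[0.14,0,0,0.5,0],[0.14,0,0,0.9,0],[0.14,0,0,1,0],[0.14,0,0,1,0]]
  ]
}}

```text
time_s: 29.18
tcp_pos: [0.4979, -0.1206, 0.0359]
eef_rot: [-179.9, -0.0, -89.3]
contact_force: [-0.2, 0.5, 0.7]
gripper_width: 0.0496
gripper_force: 0.0
```

```bash
python3 g.py '[.4945,-.0385,.0345]'
```

```text
[ 0.49793911 -0.12062404  0.03585141] [-1.79941980e+02 -2.21687058e-02 -8.93037529e+01] t 29.175 shift [-0.685  0.02   0.011]
```

>>> {"method": "drive_tool", "body": {
  "increments": [
    [[0.14,-0.2,0.02,0.01,0],[0.14,-0.4,0.02,0.01,0],[0.14,-0.53,0.02,0.01,0],[0.14,-0.57,0.02,0.01,0],[0.14,-0.6,0.02,0.01,0]]
  ]
}}

```text
time_s: 29.8
tcp_pos: [0.4938, -0.0486, 0.0339]
eef_rot: [-179.9, 0.0, -89.3]
contact_force: [0.1, -3.3, 1.4]
gripper_width: 0.05
gripper_force: 1.6
```

>>> {"method": "drive_tool", "body": {
  "increments": [
    [[0.14,-0.025,0,0,0],[0.14,-0.05,0,0,0],[0.14,-0.07,0,0,0],[0.14,-0.085,0,0,0],[0.14,-0.085,0,0,0]]
  ]
}}

```text
time_s: 30.42
tcp_pos: [0.493, -0.0385, 0.0331]
eef_rot: [180.0, -0.0, -89.3]
contact_force: [0.9, -2.9, 2.6]
gripper_width: 0.05
gripper_force: 1.7
```

```bash
python3 g.py '[.4945,-.0385,.0345]'
```

```text
[ 0.49299491 -0.03852122  0.0330745 ] [ 1.79972616e+02 -3.55591409e-03 -8.93455973e+01] t 30.425 shift [-0.    -0.013 -0.012]
```

Backing away and checking from above.

>>> {"method": "drive_tool", "body": {
  "increments": [
    [[0.14,0.05,0,0,0],[0.14,0.3,0,0,0],[0.14,0.6,0,-0.4,0],[0.14,0.6,0,-0.9,0],[0.14,0.6,0,-1,0]]
  ]
}}

```text
time_s: 31.05
tcp_pos: [0.4958, -0.1109, 0.1568]
eef_rot: [-179.7, 0.0, -89.4]
contact_force: [-0.3, -0.1, -0.5]
gripper_width: 0.0499
gripper_force: 0.0
```

>>> {"method": "drive_tool", "body": {
  "increments": [
    [[0.14,0,0,-0.5,0],[0.14,-0.2,0,-0.9,0],[0.14,-0.6,0,-1,0],[0.14,-1,0,-1,0],[0.14,-1,0,-1,0]]
  ]
}}

```text
time_s: 31.68
tcp_pos: [0.4922, 0.012, 0.2725]
eef_rot: [179.9, 0.0, -89.1]
contact_force: [-0.7, -0.3, -0.6]
gripper_width: 0.05
gripper_force: 0.0
```

>>> {"method": "drive_tool", "body": {
  "increments": [
    [[0.14,-0.5,0,0,0],[0.14,-0.9,0,0,0],[0.14,-0.9,0,0,0],[0.14,-0.9,0,0,0]]
  ]
}}

```text
time_s: 32.17
tcp_pos: [0.491, 0.117, 0.2723]
eef_rot: [179.9, -0.0, -89.3]
contact_force: [0.3, 0.2, -0.1]
gripper_width: 0.0498
gripper_force: 0.0
```

```bash
python3 lan.py l3.png '[.494,.0155]'; python3 - <<'E'
from h import *
np.set_printoptions(precision=4,suppress=True)
m=camera_model('wrist'); im=cv2.imread('pics/l3.png'); h=cv2.cvtColor(im,cv2.COLOR_BGR2HSV)
p=proj(m,[.494,.0153,.107]).round().astype(int); w=h[p[1]-14:p[1]+14,p[0]-14:p[0]+14]
y,x=np.nonzero((w[...,0]>10)&(w[...,0]<24)&(w[...,1]>130)); x=x+p[0]-14; y=y+p[1]-14
print(p,'brass',x.min(),x.max(),y.min(),y.max()); print(plane(m,((x.min()+x.max())/2,y.min()+(x.max()-x.min())/2),.11))
E
```

```text
[0.4912 0.1166 0.2726] [179.933  -0.031 -89.371] 0.0498607278451738 32.225
expect [320.188   91.3786]
lantern [0.4927 0.0148 0.0524] 109 median resid 0.0007979319096109161
good deg [-180.  177.  174.  171.  168.  166.  163.  160.  157.  154.  151.  148.
  145.  142.  139.  136.  133.  130.  127.  124.  121.  118.  114.  111.
  108.  105.  102.   99.   95.   92.   89.   86.   83.   80.   61.   58.
   55.   52.  -15.  -21.  -32.  -35.  -41.  -53.  -59.  -72.  -75.  -95.
  -98. -111. -117. -130. -142. -145. -148. -151. -154. -157. -160. -163.
 -166. -168. -171. -174. -177.]
[320  89] brass 317 326 85 90
[0.4926 0.0155 0.11  ]
```

The lantern measures (0.4927, 0.0148) and the feeler (0.4926, 0.0155). The robot is clear, so I'm handing in.

```bash
python3 -c "
from plant import job
print(job.close_job())"
```

```text
the job is handed in; nothing more can be done
None
```

I handed the job in at about 32 s: the lantern's centre measures about 1 mm from the feeler, and the pointer should be level with the cursor within 2 mm. My pointer height estimates ranged from about 1 mm above the cursor to 1 mm below it, and I got no verdict back.

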